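# Clamp the pellet die with the turnbuckle vice

### The job

Stand the steel pellet die upright on the black rubber rest between the open jaws of the turnbuckle vice and let go of it. Then turn the spoked blue turnbuckle body, tops of the spokes away from the robot, so that both jaws draw in and grip the die firmly: keep turning until you clearly feel the effort rise, to about one and a half times that of free running, and stop there without overtightening. Leave everything else where it stands.

Things in the scene. Friction and masses are not known exactly. Their poses are not given: they have to be found in the camera images.
- die: the pellet die: grey steel cylinder with a black rubber ring round it and a bore, 53 mm diameter, 41 mm high, 0.46 kg, standing upright on the worktop. Origin at the centre of its underside, z up.
- clamp: the turnbuckle vice, fixed: grey bed plate 230 (x) by 200 (y) by 12 mm, yawed up to 0.3 rad. Origin at the centre of its underside. +x points from the turnbuckle (near side) to the die rest (far side), +y left. Two aluminium towers on the turnbuckle's axis, beyond its ends, are 98 mm high, 30 mm deep in x; upright spoke ends stand 133 mm above the worktop.
- rest (a point): centre of the top of the black rubber rest (58 by 100 mm), 16 mm above the worktop, axes as the vice: the die's underside belongs here. The jaws close on the die along y, touching it from 23 to 50 mm above the worktop (the standing die's top is at 57 mm). Towards +x and -x the die's sides stay open for fingers.
- hub (a point): middle of the blue turnbuckle body, on its axis (along the vice's y), 80 mm above the worktop; axes as the vice, does not turn. The body is 72 mm long and 27 mm thick. At its middle four round steel spokes, 8 mm thick, 90 degrees apart, stand square to the axis and end in black 13 mm balls reaching 53 mm from the axis. The towers begin 44 to 62 mm from the hub in y.
- turnbuckle (a joint): angle, rad, 0 to 7, starts at 0 to 0.9. Grows as the top spoke goes to +x; each jaw draws in 16 mm per turn. One spoke leans from upright to +x by this angle, others at 90 degree steps; all polished. Thread holds itself; free turning takes 0.48 N m (11 N at 45 mm), half to 3/4 of it felt when paused. Grip adds 0.0051 N m per N, rising up to 51 N per rad: 0.73 N m in all at 50 N.
- jaw_v: right jaw, slides in y: aluminium block with a brass 90-degree V facing the die. Origin at worktop height, 72.5 mm to the right (-y) of the vice's origin at angle 0, less the amount drawn in. At angle 0 the V is 7 mm short of a die standing centred on the rest. Its grip on the die shall end between 25 and 75 N and never pass 90 N.
- jaw_pad: left jaw, slides in y: aluminium block with a sprung brass pad (10 N per mm) on a hand-set spindle. Origin at worktop height, 72.5 mm to the left (+y) at angle 0, less the amount drawn in. The spindle's setting is not measured: at angle 0 the pad is 5.5 to 18.5 mm short of a centred die, so where gripping begins must be felt. The first jaw to touch slides the die to the other. Same grip.
- mortar: bystander: white mortar bowl, 98 mm across, 45 mm high, stands beside the die; origin under its centre
- die_foot: bystander: steel disc 44 mm across, 16 mm high, lies in the shallow steel tray on the right; origin under its centre
- plunger: bystander: small polished steel plunger standing on its head in the same tray, 27 mm across, 52 mm high; origin under its centre
- wash_bottle: bystander: white squeeze bottle with red cap and spout, 75 mm across, 214 mm high, at the back right; origin under its centre
- beaker: bystander: glass beaker 73 mm across, 94 mm high, at the back; origin under its centre
- timer: bystander: white bench timer 62x68x22 mm at the far left; origin under its centre

How it is judged:
On the way, in this order (a step that is already met when the one before it is completed fails the run):
1. the die stands upright on the rubber rest between the jaws, let go (x of die in the frame of rest between -0.01 and 0.01 m and y of die in the frame of rest between -0.022 and 0.022 m and z of die in the frame of rest between -0.003 and 0.004 m and angle between die's own z axis and vertical below 0.08 rad and contact force between the fingers and die below 0.1 N), for 0.2 s.
2. the turnbuckle has been turned until both jaws grip the die with at least 25 N (contact force between jaw_v and die between 25 and 75 N and contact force between jaw_pad and die between 25 and 75 N and x of die in the frame of rest between -0.01 and 0.01 m and y of die in the frame of rest between -0.022 and 0.022 m and z of die in the frame of rest between -0.003 and 0.004 m and angle between die's own z axis and vertical below 0.08 rad), for 0.1 s.
At the end, for the whole second after the job is handed in: the die stands upright (within 0.08 rad) at rest on the rubber rest, within 10 mm of the rest's middle line in the vice's x and 22 mm in y, released, and each jaw grips it with 25 to 75 N (all of step 2 and contact force between the fingers and die below 0.1 N and linear speed of die below 0.01 m/s and velocity of joint turnbuckle between -0.05 and 0.05 rad/s); the robot touches nothing.
It fails at once if a jaw presses the die with more than 90 N (overtightened) (contact force between any of jaw_v, jaw_pad and die above 90 N).
It fails at once if a bystander is moved by more than 30 mm (distance of any of mortar, die_foot, plunger, wash_bottle, beaker, timer from where it was at the start of the episode above 0.03 m).
It also fails if it takes over 72 s, if anything falls off the work surface, if the arm or the gripper's body presses on something with over 40 N, if the wrist force passes 120 N, or if a joint passes its speed limit or range.

### The arm

A 7-joint arm with a two-finger parallel gripper is mounted at the origin on a cart in front of the work surface, level with it; the furniture and walls round the work are solid. World frame = base frame: x ahead of the robot, y to its left, z up, the work surface at z = 0. Lengths are in m, angles in rad, forces in N, time in s.
With the tool pointing down it reaches from about 0.35 to 0.9 m from the base axis. Payload 8.1 kg.
Tool frame: the origin (TCP) lies on the centre line of the jaws, within the pads' length; the fingertips stand 22 mm ahead of it and the grasp point (between the pads) lies 3 mm ahead of it (arm.finger_overhang is the distance from the TCP to the fingertips, in m); z points along the fingers, y is the direction in which the jaws open and shut (so a half turn about z gives the same grasp; the last joint's range is limited). The gripper opens to 92 mm and grips with 3 to 60 N. Pads are 19 mm wide; open, the fingers measure 130 mm over their backs; the gripper's body (75 mm by 190 mm) begins 47 mm behind the grasp point.
Start: joints at [1.233, 0.434, 0.025, 1.573, -0.012, 1.134, -0.075], TCP at [0.145, -0.608, 0.249] pointing down, gripper open.
Joint ranges: [-2.62, 2.62], [-0.44, 2.09], [-1.27, 1.32], [0.08, 2.57], [-1.32, 4.46], [0.12, 2], [-2.74, 2.74]. Speed limits (rad/s): [2.22, 2.22, 3.01, 3.01, 3.14, 3.14, 3.14].

### API

Orientations are given as a rotation vector (axis times angle).
In Python, from cell import arm gives the robot as it stands. The module is installed in compiled form; this text tells all that it offers.
- The arm moves only by the tool step_arm, never from a script. Its argument "plan" is a list of rows, each an object of numbers: "wx", "wy", "wz": the turn, a rotation vector about the tool's x, y, z in units of 6 degrees (1.0 is 6 degrees); "tx", "ty", "tz": the shift along the tool's x, y, z in cm; "hand": the opening, from 0 (shut) to 1 (fully open). A call has exactly 10 rows; each row shifts and turns the commanded pose from where the row before left it, along the tool's axes as they then stand; what a row does not reach is not made up. A row lasts 1/12 s, in which the tool goes at most 41.7 mm and 7.16 degrees, less where a joint would pass 70% of its speed; a pose out of reach is approached as far as the arm can. A call is refused whole if a number of a shift passes 4.17 or a number of a turn 1, either way. A call with a gripper value outside its range is refused whole. The fingers move at their own pace and stop on an object; "force" is the grip in N (left out, the last holds). Time passes only in rows, so rows that do not move let the fingers close, or fill a call up. It gives the time, the measured TCP pose, the force and the opening at its end, in the units of the state.
- arm.observe(): the state, without advancing time (a new reading comes with each control period).
- arm.get_image(name): name is "scene" or "top"; returns (picture, depth): 480x640x3 uint8, red, green, blue; 480x640 float32, m along the optical axis (not along the pixel's ray), 0 where there is no reading.
- arm.calibration(name): a dict with "mtx" (3x3 intrinsics, pixels), "dist_coeffs" ([k1, k2, p1, p2, k3] as OpenCV has them; the pictures are not rectified), "R" (3x3) and "t" (3): a world point X has camera coordinates R X + t. Camera axes: x right, y down, z forward; pixel columns grow to the right and rows downward; lengths in m; the calibration is good to about 2 mm. A picture is of the moment at which its call begins. calibration takes no time and is no camera call.
- arm.sign_off(): hands the job in, once; it reports no verdict.
The state is a dict: "clock": time; "joints": joint angles; "dq": joint speeds; "joint_efforts": joint torques, N m; "position": TCP position; "ee_rot": TCP orientation; "force": force on the tool from outside, world axes, zero at the start; "ft_torque": the same for the moment, N m; "width": opening from 0.0 (shut) to 1.0 (fully open).
Only numpy, scipy, OpenCV 4.12 (cv2) and the standard library are available. Lean on these libraries where they do the work, as an engineer would, in place of code of your own. Each camera call takes 0.05 s, during which the arm holds its last target.

## Working session

There is one attempt and no reset: what is moved stays moved. The work goes in short steps, Python scripts to look and compute and a tool call to move; the robot and the scene stay as the last step left them, time stands still between calls to the robot, and variables do not carry over. Pictures are saved under pics/ and viewed, and the job is handed in when it is done.

Besides the shell and the picture viewer there is one more tool, called in YAML: its name, and indented under it one key for each argument. step_arm: Moves the arm, as the interface text tells. Its arguments: {"type":"object","properties":{"plan":{"type":"array"},"force":{"type":"number"}},"required":["plan"]}

```bash
mkdir -p pics; ls; python3 - <<'E'
from cell import arm
import cv2,numpy as np
s=arm.observe();print(s, arm.finger_overhang)
for n in ("scene","top"):
    im,d=arm.get_image(n);c=arm.calibration(n)
    cv2.imwrite(f"pics/{n}0.png",im[:,:,::-1]);np.save(f"pics/{n}0d.npy",d);np.save(f"pics/{n}0i.npy",im)
    print(n,c)
E
```

```text
pics
{'clock': 0.0, 'joints': array([ 1.23339342,  0.43524008,  0.02497964,  1.57406118, -0.0115997 ,
        1.13398132, -0.07509351]), 'dq': array([-3.62529993e-04,  1.97177310e-04, -3.53441808e-04, -7.48544299e-05,
        6.48351596e-04, -9.96620795e-04, -6.78255647e-04]), 'joint_efforts': array([ 1.13356066e-04, -6.67849231e+01,  9.84904803e-01, -3.14457178e+01,
       -6.04145718e-02,  4.27598739e-02,  1.59487986e-04]), 'position': array([ 0.14524684, -0.60742202,  0.24794828]), 'ee_rot': array([-3.11847938e+00, -3.67696531e-01,  5.07525257e-04]), 'force': array([ 0.03105153, -0.67586523,  0.30184351]), 'ft_torque': array([ 0.00974287, -0.02613187,  0.02223321]), 'width': 1.0000367585423584} 0.022
scene {'mtx': array([[577.76463718,   0.        , 320.83574694],
       [  0.        , 577.76463718, 244.33872996],
       [  0.        ,   0.        ,   1.        ]]), 'dist_coeffs': array([0.02644794, 0.        , 0.        , 0.        , 0.        ]), 'R': array([[ 5.90213721e-01, -8.07246881e-01, -4.87460068e-04],
       [-4.07607775e-01, -2.97498652e-01, -8.63336814e-01],
       [ 6.96780931e-01,  5.09751926e-01, -5.04627891e-01]]), 't': array([-0.25155124,  0.32508781,  1.52176381])}
top {'mtx': array([[437.22738247,   0.        , 328.44338027],
       [  0.        , 437.22738247, 240.03651499],
       [  0.        ,   0.        ,   1.        ]]), 'dist_coeffs': array([-0.06123768,  0.        ,  0.        ,  0.        ,  0.        ]), 'R': array([[ 0.0217805 , -0.99975622, -0.00362102],
       [-0.98727803, -0.02093777, -0.15761882],
       [ 0.15750458,  0.00700797, -0.98749339]]), 't': array([0.07082827, 0.56596655, 1.64734523])}
```

View pics/scene0.png

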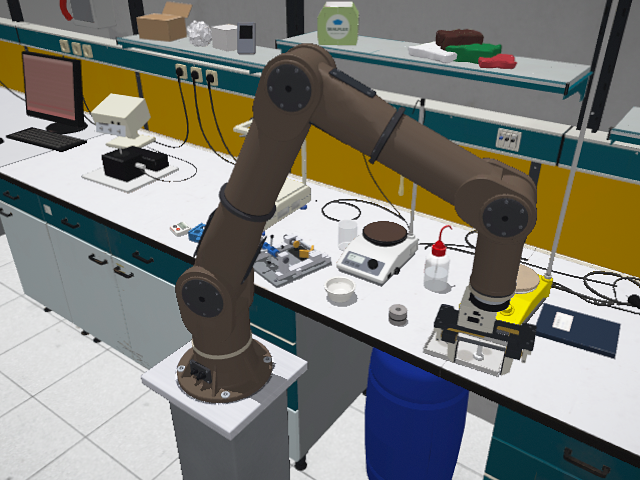

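View pics/top0.png

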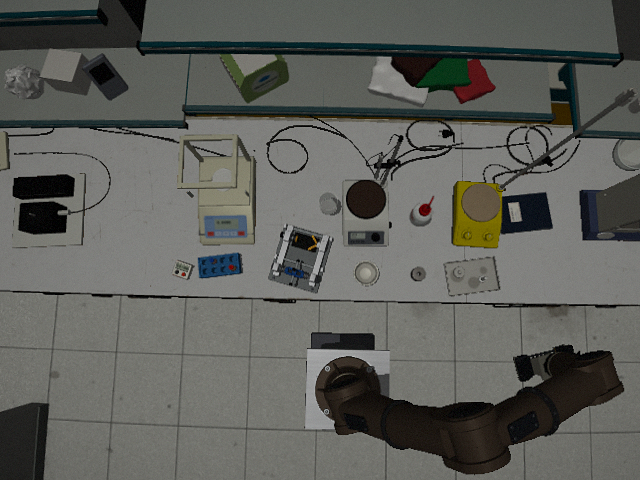

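Top view: vice at about (300,258), die at (418,273), mortar at (367,272), tray at (470,276). I'll enlarge those areas.

```bash
python3 - <<'E'
import cv2
im=cv2.imread("pics/top0.png")
cv2.imwrite("pics/c1.png",cv2.resize(im[215:305,255:345],None,fx=6.6,fy=6.6,interpolation=cv2.INTER_CUBIC))
cv2.imwrite("pics/c2.png",cv2.resize(im[245:305,345:505],None,fx=5,fy=5,interpolation=cv2.INTER_CUBIC))
E
```

```text
(no output)
```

View pics/c1.png

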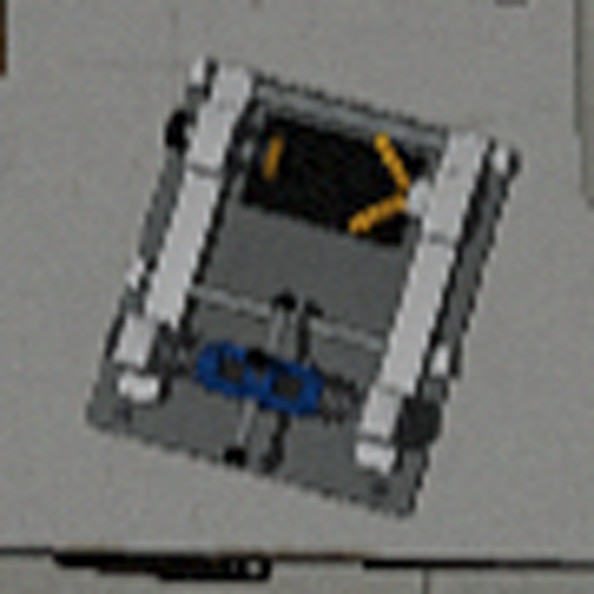

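View pics/c2.png

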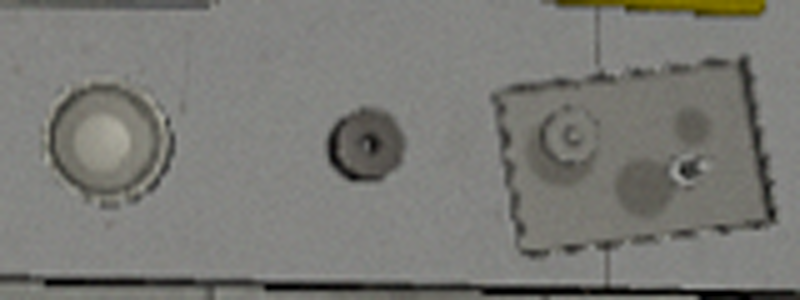

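Crop 1 shows the vice yawed, with bed corners near (88,420), (408,515), (515,150). The top spoke ball is about (258,360) and the side balls about (285,303) and (235,457). Crop 2 shows the die at about (367,144), in the clear. Next I compute poses from these.

```bash
cat > h.py <<'E'
import cv2,numpy as np
from cell import arm
def ray(n,uv):
    c=arm.calibration(n);p=cv2.undistortPoints(np.array(uv,float).reshape(-1,1,2),c["mtx"],c["dist_coeffs"])[:,0]
    d=np.c_[p,np.ones(len(p))]@c["R"];o=-c["R"].T@c["t"];return o,d
def onz(n,uv,z):
    o,d=ray(n,uv);return o+d*((z-o[2])/d[:,2])[:,None]
def proj(n,X):
    c=arm.calibration(n);X=np.atleast_2d(X).astype(float)
    return cv2.projectPoints(X,cv2.Rodrigues(c["R"])[0],c["t"],c["mtx"],c["dist_coeffs"])[0][:,0]
def cloud(n,d):
    v,u=np.mgrid[0:480,0:640];o,r=ray(n,np.c_[u.ravel(),v.ravel()])
    return (o+r*d.ravel()[:,None]).reshape(480,640,3)
E
python3 - <<'E'
from h import *
np.set_printoptions(precision=4,suppress=True)
def c1(p): return np.array(p)/6.6+[255,215]-0.42
def c2(p): return np.array(p)/5+[345,245]-0.4
print("bed",onz("top",c1([(88,420),(408,515),(515,150),(195,60)]),.012))
print("rest blk",onz("top",c1([(245,200),(272,118)]),.016))
print("die top",onz("top",c2([(367,144)]),.041),"mortar",onz("top",c2([(107,140)]),.045))
d=np.load("pics/top0d.npy");P=cloud("top",d)
# die by depth
w=P[262:286,405:432].reshape(-1,3);m=(w[:,2]>.033)&(w[:,2]<.05);q=w[m];print("die pts",m.sum(),q.mean(0),q.min(0),q.max(0),"table z",np.median(P[285:292,390:440,2]))
w=P[215:305,255:345]
for lo,hi in [(0.006,.014),(.014,.02),(.09,.105),(.105,.14)]:
    m=(w[...,2]>lo)&(w[...,2]<hi);print(lo,m.sum(),w[m].mean(0) if m.any() else 0)
    if lo==.006: print(cv2.minAreaRect(w[m][:,:2].astype(np.float32)))
m=w[...,2]>.09
print(w[m][:60:4])
for v in range(265,288): print(v,(P[v,284:308,2]*1000).astype(int))
E
```

```text
bed [[0.4138 0.316  0.012 ]
 [0.3622 0.1254 0.012 ]
 [0.5808 0.067  0.012 ]
 [0.6317 0.2608 0.012 ]]
rest blk [[0.5466 0.2273 0.016 ]
 [0.5965 0.2128 0.016 ]]
die top [[ 0.4425 -0.2638  0.041 ]] mortar [[ 0.4412 -0.0635  0.045 ]]
die pts 143 [ 0.4443 -0.2659  0.0415] [ 0.4175 -0.2914  0.0342] [ 0.4715 -0.2394  0.0491] table z 0.0013689783361262586
0.006 1284 [0.485  0.1944 0.0098]
((0.5009208917617798, 0.1976948231458664), (0.3369523584842682, 0.35396942496299744), 1.201030969619751)
0.014 578 [0.4969 0.1882 0.0165]
0.09 152 [0.4287 0.2078 0.0961]
0.105 13 [0.4411 0.2131 0.1255]
[[0.2978 0.0711 1.7162]
 [0.2978 0.0711 1.7162]
 [0.2978 0.0711 1.7162]
 [0.2978 0.0711 1.7162]
 [0.2978 0.0711 1.7162]
 [0.4612 0.2869 0.0984]
 [0.4613 0.2717 0.1003]
 [0.4566 0.2818 0.1072]
 [0.4578 0.2681 0.0983]
 [0.4535 0.2825 0.1012]
 [0.4542 0.2681 0.0971]
 [0.45   0.2864 0.0982]
 [0.4499 0.271  0.1022]
 [0.4461 0.2821 0.1014]
 [0.4475 0.261  0.0914]]
265 [ 2 10  3 16 18  5  9 12  7 10 15 10 75 81 10 12 11  8 22 30 32 26 29 26]
266 [  20    7    5   14    9    9   11    9    6    9   15   76   83   82

[... 1262 characters left out ...]
4]
280 [ 9  9 16  9 10 22  0 95 83 13 20 16 14  8 16  4 14 11  8  3  9 14  2 12]
281 [20 13 19  4 16 12 91 92 83  4 14 14  8  6 11 10  7 13  7  9 13 12  5  6]
282 [10 16 18 22 17 97 99 94 15 12 19  7 11 12  9 13 12  5 14 12 15 12 10 16]
283 [  11   19    6   10   10   94  101  100   10   17   11   16    7    7
   15   15   16   10   20    8 1716   14   16   17]
284 [ -3  10   3   5  19  84 100  87  14   7  16  14  13  11  10  16  13  10
  18   8  11  10  10  12]
285 [ 0  0  3  8 -7  0  2 14 12 18  7  9 11 12  7 18 10  7  9 14 12 13 15 12]
286 [-3 -2 -1  3  2 -2 -6 -1  4 -3 16  8 11  7 14 19 10 10 12 11 12  8  4 16]
287 [13  9  4  8  0  0 -8  4  0 -3 -2  1  6  1 12  6 11 17 10  5 11  9 11 10]
```

```bash
cat >> h.py <<'E'
YAW=-0.258; C0=np.array([.497,.192])
def tov(P):
    P=np.atleast_2d(P).astype(float).copy();c,s=np.cos(YAW),np.sin(YAW);P[:,:2]=(P[:,:2]-C0)@np.array([[c,-s],[s,c]]);return P
def tow(P):
    P=np.atleast_2d(P).astype(float).copy();c,s=np.cos(YAW),np.sin(YAW);P[:,:2]=P[:,:2]@np.array([[c,s],[-s,c]])+C0;return P
E
python3 - <<'E'
from h import *
np.set_printoptions(precision=4,suppress=True)
d=np.load("pics/top0d.npy");P=cloud("top",d);im=np.load("pics/top0i.npy")
hsv=cv2.cvtColor(im,cv2.COLOR_RGB2HSV)
blue=(hsv[...,0]>100)&(hsv[...,0]<130)&(hsv[...,1]>120)&(P[...,2]>.07)&(P[...,2]<.11)
blue[:, :270]=0;blue[:,345:]=0
v=tov(P[blue]);print("blue",len(v),v.mean(0),np.percentile(v,[2,50,98],axis=0))
blk=(im.max(2)<45)&(P[...,2]>.008)&(P[...,2]<.024);blk[:230]=0;blk[255:]=0;blk[:,:285]=0;blk[:,325:]=0
v=tov(P[blk]);print("rest",len(v),v.mean(0),np.percentile(v,[3,50,97],axis=0))
w=P[225:300,260:345].reshape(-1,3);w=w[(w[:,2]<.3)];V=tov(w)
t=V[(V[:,2]>.088)&(V[:,2]<.11)&(abs(V[:,1])>.04)];
for s in (1,-1):
    a=t[t[:,1]*s>0];print("tower",len(a),np.percentile(a,[3,50,97],axis=0))
a=V[(V[:,2]>.112)&(V[:,2]<.15)];print("ball",a)
a=V[(abs(V[:,1])<.03)&(V[:,2]>.07)&(V[:,0]<-.1)];print("spoke -x",a[np.argsort(a[:,0])])
a=V[(abs(V[:,1])<.03)&(V[:,2]>.03)&(V[:,0]>-.045)&(V[:,0]<0.0)];print("spoke +x",a[np.argsort(a[:,0])])
E
```

```text
blue 96 [-0.0665 -0.0006  0.0883] [[-0.0796 -0.0333  0.0758]
 [-0.0671 -0.0035  0.0889]
 [-0.0525  0.0344  0.0994]]
rest 302 [0.0641 0.0067 0.0155] [[ 0.0368 -0.0468  0.0091]
 [ 0.0646  0.0074  0.0154]
 [ 0.093   0.059   0.0218]]
tower 55 [[-0.0776  0.042   0.0888]
 [-0.0659  0.0699  0.0972]
 [-0.0534  0.0854  0.1037]]
tower 56 [[-0.0807 -0.0868  0.0886]
 [-0.0685 -0.0723  0.096 ]
 [-0.0541 -0.046   0.1034]]
ball [[-0.0552  0.0024  0.1379]
 [-0.0538 -0.0004  0.1313]
 [-0.0586  0.0066  0.1217]
 [-0.0579  0.0027  0.1258]
 [-0.0569 -0.0009  0.126 ]
 [-0.0559 -0.0044  0.1265]
 [-0.0623  0.0054  0.1234]
 [-0.0618  0.0009  0.1325]
 [-0.0605 -0.002   0.127 ]
 [-0.0597 -0.0058  0.1302]
 [-0.0646  0.0011  0.1206]
 [-0.0637 -0.0025  0.1219]]
spoke -x [[-0.113   0.0053  0.0843]
 [-0.1124  0.0001  0.1006]
 [-0.111  -0.0022  0.0876]
 [-0.1098  0.0053  0.0947]
 [-0.109   0.001   0.1018]
 [-0.1079 -0.0024  0.1007]
 [-0.1063  0.0061  0.0971]
 [-0.1054  0.0023  0.0998]
 [-0.1041 -0.0007  0.0943]
 [-0.1015  0.0042  0.0917]
 [-0.1005  0.0006  0.0921]]
spoke +x [[-0.0446 -0.0012  0.0807]
 [-0.0417  0.004   0.0762]
 [-0.0412 -0.0004  0.0835]
 [-0.0401 -0.0038  0.0822]
 [-0.037   0.0016  0.0751]
 [-0.0364 -0.0027  0.0818]
 [-0.0334  0.0027  0.0751]
 [-0.0329 -0.0017  0.0828]
 [-0.0302  0.0032  0.0808]
 [-0.029  -0.0003  0.079 ]
 [-0.0277 -0.0036  0.0764]
 [-0.0274  0.0235  0.0391]
 [-0.0261 -0.0082  0.0367]
 [-0.0261 -0.0199  0.0301]
 [-0.0252 -0.0238  0.0322]
 [-0.0251  0.0011  0.076 ]
 [-0.0247  0.0168  0.0322]
 [-0.0242 -0.0026  0.0769]
 [-0.0236 -0.0153  0.033 ]
 [-0.0226 -0.0057  0.0712]
 [-0.0225  0.0059  0.0754]
 [-0.0219  0.0017  0.0809]
 [-0.0215 -0.0227  0.033 ]
 [-0.0201 -0.001   0.0715]
 [-0.0187 -0.0043  0.0682]
 [-0.0176  0.0035  0.0735]
 [-0.0166 -0.0001  0.0736]
 [-0.0156 -0.0038  0.0745]]
```

```bash
cat >> h.py <<'E'
from scipy.spatial.transform import Rotation as Ro
import json
np.set_printoptions(precision=4,suppress=True)
def down(az,tilt=0.,tiltaxis=None):
    "tool pointing down, tool y at azimuth az (world)"
    y=np.array([np.cos(az),np.sin(az),0]);z=np.array([0,0,-1.]);R=np.c_[np.cross(y,z),y,z]
    r=Ro.from_matrix(R)
    if tilt: r=Ro.from_rotvec(np.array([-np.sin(YAW),np.cos(YAW),0])*tilt)*r  # about vice +y: top towards +x
    return r
def rows(p1,r1,n=10,p0=None,r0=None,hand=1.0):
    s=arm.observe();p=np.array(s["position"] if p0 is None else p0);r=Ro.from_rotvec(s["ee_rot"]) if r0 is None else r0
    out=[]
    for i in range(n):
        k=n-i;sh=r.inv().apply((np.array(p1)-p)/k)*100;w=np.degrees((r.inv()*r1).as_rotvec())/k/6
        sh=np.round(sh,2);w=np.round(w,2)
        out.append(dict(tx=sh[0],ty=sh[1],tz=sh[2],wx=w[0],wy=w[1],wz=w[2]))
        p=p+r.apply(sh/100);r=r*Ro.from_rotvec(np.radians(w*6))
    for o in out: print(*[f"{a}:{o[a]:g}" for a in o if o[a]],sep=" ")
    return p,r
def st():
    s=arm.observe();print("t",round(s["clock"],2),"p",s["position"],"R",Ro.from_rotvec(s["ee_rot"]).as_matrix().T[1:].round(3).tolist(),"F",s["force"],"T",s["ft_torque"],"w",s["width"]);return s
E
python3 - <<'E'
from h import *
rows([.444,-.266,.17],down(YAW),12)
print(tow([[.0645,0,0],[-.067,0,0]]))
E
```

```text
tx:3.08 ty:-2.19 tz:0.65 wz:-0.86
tx:3.27 ty:-1.9 tz:0.65 wz:-0.86
tx:3.43 ty:-1.6 tz:0.65 wz:-0.86
tx:3.55 ty:-1.29 tz:0.65 wz:-0.86
tx:3.66 ty:-0.96 tz:0.65 wz:-0.86
tx:3.73 ty:-0.63 tz:0.65 wz:-0.86
tx:3.77 ty:-0.29 tz:0.66 wz:-0.86
tx:3.78 ty:0.05 tz:0.65 wz:-0.86
tx:3.76 ty:0.39 tz:0.66 wz:-0.85
tx:3.71 ty:0.72 tz:0.65 wz:-0.86
tx:3.63 ty:1.06 tz:0.66 wy:-0.01 wz:-0.85
tx:3.52 ty:1.37 tz:0.65 wx:-0.01 wz:-0.86
[[0.5594 0.1755 0.    ]
 [0.4322 0.2091 0.    ]]
```

step_arm:
  plan:
    - {"tx":3.1,"ty":-2.2,"tz":0.6,"wz":-0.86,"hand":1}
    - {"tx":3.3,"ty":-1.9,"tz":0.6,"wz":-0.86,"hand":1}
    - {"tx":3.4,"ty":-1.6,"tz":0.6,"wz":-0.86,"hand":1}
    - {"tx":3.5,"ty":-1.3,"tz":0.6,"wz":-0.86,"hand":1}
    - {"tx":3.7,"ty":-1.0,"tz":0.6,"wz":-0.86,"hand":1}
    - {"tx":3.7,"ty":-0.6,"tz":0.6,"wz":-0.86,"hand":1}
    - {"tx":3.8,"ty":-0.3,"tz":0.6,"wz":-0.86,"hand":1}
    - {"tx":3.8,"ty":0,"tz":0.6,"wz":-0.86,"hand":1}
    - {"tx":3.8,"ty":0.4,"tz":0.6,"wz":-0.86,"hand":1}
    - {"tx":3.7,"ty":0.7,"tz":0.6,"wz":-0.86,"hand":1}

```text
invalid input at $.plan[0]: expected keys wx, wy, wz, tx, ty, tz, hand
```

```bash
python3 - <<'E'
from h import *
st()
im,d=arm.get_image("scene");cv2.imwrite("pics/s1.png",im[:,:,::-1]);np.save("pics/s1d.npy",d);np.save("pics/s1i.npy",im)
rows([.444,-.266,.12],down(YAW),10)
E
```

```text
t 0.1 p [ 0.1452 -0.6075  0.248 ] R [[0.233, -0.973, -0.001], [-0.0, 0.001, -1.0]] F [-0.3286 -0.0813  0.5217] T [0.0601 0.0105 0.0011] w 0.9993539948779584
tx:3.7 ty:-2.63 tz:1.28 wz:-1.03
tx:3.96 ty:-2.21 tz:1.28 wz:-1.03
tx:4.18 ty:-1.77 tz:1.29 wz:-1.03
tx:4.34 ty:-1.31 tz:1.28 wz:-1.03
tx:4.46 ty:-0.84 tz:1.29 wz:-1.03
tx:4.52 ty:-0.35 tz:1.28 wz:-1.03
tx:4.54 ty:0.14 tz:1.29 wz:-1.03
tx:4.49 ty:0.62 tz:1.28 wz:-1.03
tx:4.4 ty:1.1 tz:1.29 wz:-1.03
tx:4.26 ty:1.57 tz:1.28 wx:-0.01 wy:-0.01 wz:-1.03
```

View pics/s1.png

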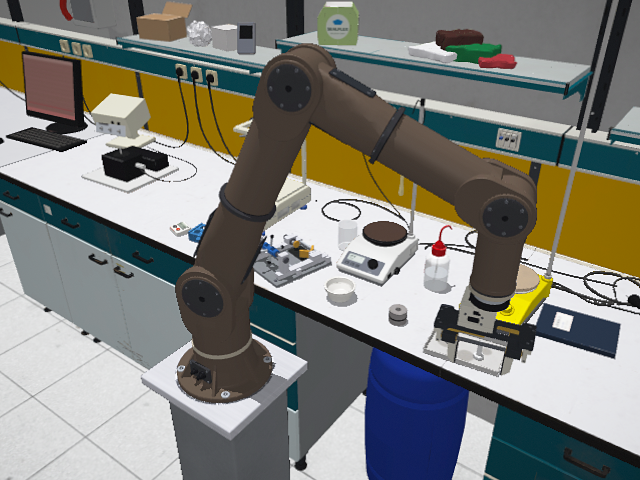

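The call was refused because every key is required, so nothing moved: the arm is still over the right side and the die is still at (398,313). I'll resend with all keys.

step_arm:
  plan:
    - {"tx":3.1,"ty":-2.2,"tz":0.6,"wx":0,"wy":0,"wz":-0.86,"hand":1}
    - {"tx":3.3,"ty":-1.9,"tz":0.6,"wx":0,"wy":0,"wz":-0.86,"hand":1}
    - {"tx":3.4,"ty":-1.6,"tz":0.6,"wx":0,"wy":0,"wz":-0.86,"hand":1}
    - {"tx":3.5,"ty":-1.3,"tz":0.6,"wx":0,"wy":0,"wz":-0.86,"hand":1}
    - {"tx":3.7,"ty":-1.0,"tz":0.6,"wx":0,"wy":0,"wz":-0.86,"hand":1}
    - {"tx":3.7,"ty":-0.6,"tz":0.6,"wx":0,"wy":0,"wz":-0.86,"hand":1}
    - {"tx":3.8,"ty":-0.3,"tz":0.6,"wx":0,"wy":0,"wz":-0.86,"hand":1}
    - {"tx":3.8,"ty":0,"tz":0.6,"wx":0,"wy":0,"wz":-0.86,"hand":1}
    - {"tx":3.8,"ty":0.4,"tz":0.6,"wx":0,"wy":0,"wz":-0.86,"hand":1}
    - {"tx":3.7,"ty":0.7,"tz":0.6,"wx":0,"wy":0,"wz":-0.86,"hand":1}

```text
clock: 0.98
position: [0.3948, -0.3205, 0.1885]
ee_rot: [2.645, 1.695, -0.0]
force: [1.0, -0.3, -0.2]
width: 0.999
```

```bash
python3 - <<'E'
from h import *
s=st();print(s["joints"])
im,d=arm.get_image("scene");cv2.imwrite("pics/s2.png",im[:,:,::-1]);np.save("pics/s2d.npy",d);np.save("pics/s2i.npy",im)
s=st()
cv2.imwrite("pics/s2c.png",cv2.resize(im[200:300,230:360],None,fx=6,fy=6,interpolation=cv2.INTER_CUBIC))
rows([.444,-.266,.11],down(YAW),10)
E
```

```text
t 0.98 p [ 0.3948 -0.3205  0.1885] R [[0.908, -0.418, 0.0], [-0.0, -0.0, -1.0]] F [ 1.0133 -0.2907 -0.1752] T [-0.079  -0.167   0.0358] w 0.9986871709649819
[ 0.818   0.3331 -0.3064  1.9108  0.1249  0.9158  0.02  ]
t 1.03 p [ 0.4001 -0.3133  0.1878] R [[0.915, -0.404, 0.001], [0.003, 0.004, -1.0]] F [ 3.9905  6.8353 -0.2239] T [ 0.3752 -0.3461 -0.038 ] w 0.9970295819760128
tx:0.61 ty:0.21 tz:0.78 wz:-0.15
tx:0.6 ty:0.22 tz:0.78 wz:-0.15
tx:0.6 ty:0.23 tz:0.78 wy:-0.01 wz:-0.15
tx:0.6 ty:0.24 tz:0.78 wz:-0.15
tx:0.59 ty:0.25 tz:0.78 wy:-0.01 wz:-0.15
tx:0.59 ty:0.25 tz:0.78 wz:-0.15
tx:0.59 ty:0.26 tz:0.78 wy:-0.01 wz:-0.15
tx:0.58 ty:0.28 tz:0.78 wz:-0.15
tx:0.58 ty:0.28 tz:0.78 wx:0.01 wy:-0.01 wz:-0.15
tx:0.57 ty:0.3 tz:0.78 wz:-0.16
```

View pics/s2.png

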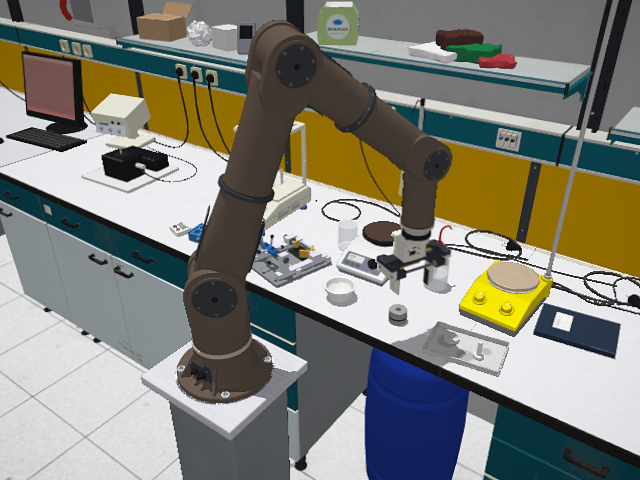

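View pics/s2c.png

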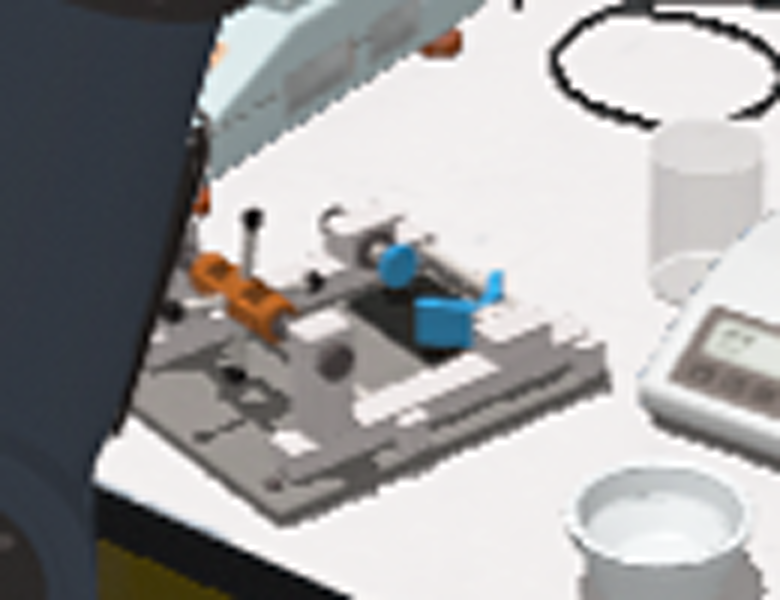

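```bash
python3 - <<'E'
from h import *
from scipy.optimize import least_squares
def px(p): return np.array(p)/6+[230,200]-.42
obs=px([(252,217),(313,280),(235,375),(172,312)])
def f(a):
    hx,hy,th=a;X=[]
    for k in range(4):
        t=th+k*np.pi/2;X.append([hx+.0465*np.sin(t),hy,.08+.0465*np.cos(t)])
    return (proj("scene",tow(X))-obs).ravel()
r=least_squares(f,[-.067,0,.2]);print(r.x,r.fun)
# bed corners in scene near-right, far-right
print(tov(onz("scene",px([(283,524),(608,388)]),[.0])))
d=np.load("pics/s2d.npy");im=np.load("pics/s2i.npy");P=cloud("scene",d)
w=P[295:330,380:415].reshape(-1,3);m=(w[:,2]>.036)&(w[:,2]<.046);q=w[m];print("die",m.sum(),(q.min(0)+q.max(0))/2,q.min(0),q.max(0),q.mean(0))
cv2.imwrite("pics/s2d.png",cv2.resize(im[290:335,370:425,::-1],None,fx=10,fy=10,interpolation=cv2.INTER_CUBIC))
# rest: black in scene
v=tov(P[200:300,230:360].reshape(-1,3));c=im[200:300,230:360].reshape(-1,3)
m=(c.max(1)<50)&(v[:,2]>.008)&(v[:,2]<.025)&(abs(v[:,0]-.06)<.05);print(m.sum(),np.percentile(v[m],[3,50,97],axis=0))
E
```

```text
[-0.0645  0.0043  0.166 ] [-0.0967  0.3068 -0.1117  0.2575  0.1209 -0.455   0.0865 -0.0735]
[[-0.1095 -0.0912  0.    ]
 [ 0.1117 -0.0964  0.    ]]
die 160 [ 0.4419 -0.2643  0.0411] [ 0.4123 -0.291   0.0361] [ 0.4715 -0.2375  0.046 ] [ 0.4409 -0.2643  0.0408]
85 [[ 0.0357 -0.0296  0.0108]
 [ 0.0498  0.0273  0.0157]
 [ 0.0876  0.0499  0.0201]]
```

View pics/s2d.png

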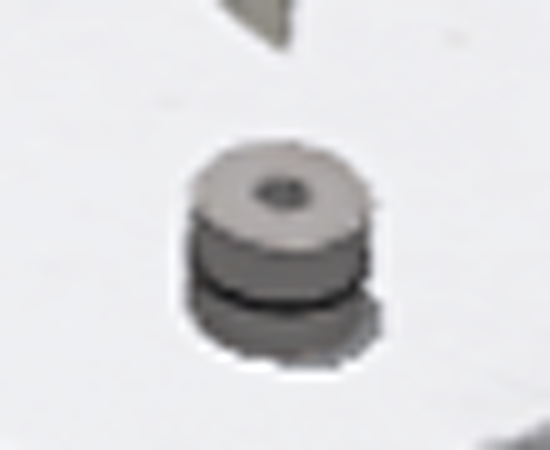

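The crop shows the die standing upright at scene pixel (398,311). Both cameras put it at about (0.443, -0.265). Vice turnbuckle angle comes out at about 0.17 rad. Next, hover and settle above the die.

step_arm:
  plan:
    - {"tx":0.9,"ty":0.3,"tz":1.3,"wx":0,"wy":0,"wz":-0.25,"hand":1}
    - {"tx":0.9,"ty":0.3,"tz":1.3,"wx":0,"wy":0,"wz":-0.25,"hand":1}
    - {"tx":0.9,"ty":0.35,"tz":1.3,"wx":0,"wy":0,"wz":-0.25,"hand":1}
    - {"tx":0.9,"ty":0.4,"tz":1.3,"wx":0,"wy":0,"wz":-0.25,"hand":1}
    - {"tx":0.9,"ty":0.4,"tz":1.3,"wx":0,"wy":0,"wz":-0.25,"hand":1}
    - {"tx":0.9,"ty":0.4,"tz":1.3,"wx":0,"wy":0,"wz":-0.25,"hand":1}
    - {"tx":0,"ty":0,"tz":0,"wx":0,"wy":0,"wz":0,"hand":1}
    - {"tx":0,"ty":0,"tz":0,"wx":0,"wy":0,"wz":0,"hand":1}
    - {"tx":0,"ty":0,"tz":0,"wx":0,"wy":0,"wz":0,"hand":1}
    - {"tx":0,"ty":0,"tz":0,"wx":0,"wy":0,"wz":0,"hand":1}

```text
clock: 1.87
position: [0.4335, -0.2805, 0.1115]
ee_rot: [2.509, 1.889, -0.0]
force: [0.3, 0.2, 0.3]
width: 0.999
```

```bash
python3 - <<'E'
from h import *
s=st();print(s["joints"])
rows([.443,-.265,.034],down(YAW),7)
E
```

```text
t 1.87 p [ 0.4335 -0.2805  0.1115] R [[0.961, -0.277, 0.001], [0.001, -0.001, -1.0]] F [0.319  0.1717 0.2509] T [ 0.0338 -0.018   0.044 ] w 0.999055275800161
[ 0.7192  0.4494 -0.3286  1.9713  0.2076  0.7519 -0.0114]
tx:0.25 ty:0.07 tz:1.11 wz:-0.03
tx:0.25 ty:0.07 tz:1.11 wz:-0.03
tx:0.25 ty:0.07 tz:1.11 wz:-0.03
tx:0.25 ty:0.07 tz:1.1 wz:-0.03
tx:0.25 ty:0.07 tz:1.11 wz:-0.03
tx:0.25 ty:0.07 tz:1.1 wz:-0.03
tx:0.25 ty:0.08 tz:1.11 wx:0.01 wy:0.01 wz:-0.03
```

step_arm:
  plan:
    - {"tx":0.9,"ty":0.25,"tz":0.5,"wx":0,"wy":0,"wz":-0.1,"hand":1}
    - {"tx":0.83,"ty":0.25,"tz":1,"wx":0,"wy":0,"wz":-0.1,"hand":1}
    - {"tx":0,"ty":0,"tz":1.5,"wx":0,"wy":0,"wz":0,"hand":1}
    - {"tx":0,"ty":0,"tz":1.5,"wx":0,"wy":0,"wz":0,"hand":1}
    - {"tx":0,"ty":0,"tz":1.5,"wx":0,"wy":0,"wz":0,"hand":1}
    - {"tx":0,"ty":0,"tz":1,"wx":0,"wy":0,"wz":0,"hand":1}
    - {"tx":0,"ty":0,"tz":0.75,"wx":0,"wy":0,"wz":0,"hand":1}
    - {"tx":0,"ty":0,"tz":0,"wx":0,"wy":0,"wz":0,"hand":1}
    - {"tx":0,"ty":0,"tz":0,"wx":0,"wy":0,"wz":0,"hand":1}
    - {"tx":0,"ty":0,"tz":0,"wx":0,"wy":0,"wz":0,"hand":0.8}

```text
clock: 2.7
position: [0.4436, -0.2642, 0.0337]
ee_rot: [2.488, 1.918, 0.001]
force: [-0.2, -0.7, -0.5]
width: 0.964
```

```bash
python3 - <<'E'
from h import *
s=st();print(s["joints"])
im,d=arm.get_image("scene");cv2.imwrite("pics/s3.png",cv2.resize(im[270:350,350:450,::-1],None,fx=6,fy=6,interpolation=cv2.INTER_CUBIC))
E
```

```text
t 2.7 p [ 0.4436 -0.2642  0.0337] R [[0.967, -0.254, 0.001], [0.001, -0.0, -1.0]] F [-0.1925 -0.7282 -0.5457] T [-0.0034 -0.0706 -0.0139] w 0.9635607392020223
[ 0.646   0.5688 -0.2869  2.0276  0.2813  0.5813 -0.0918]
```

View pics/s3.png

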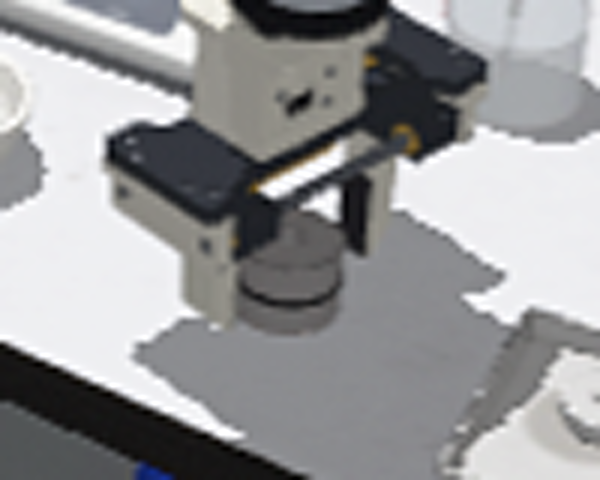

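The fingers straddle the die at crop (290,270), centred. Closing on it.

step_arm:
  plan:
    - {"tx":0,"ty":0,"tz":0,"wx":0,"wy":0,"wz":0,"hand":0.6}
    - {"tx":0,"ty":0,"tz":0,"wx":0,"wy":0,"wz":0,"hand":0.4}
    - {"tx":0,"ty":0,"tz":0,"wx":0,"wy":0,"wz":0,"hand":0.4}
    - {"tx":0,"ty":0,"tz":0,"wx":0,"wy":0,"wz":0,"hand":0.4}
    - {"tx":0,"ty":0,"tz":0,"wx":0,"wy":0,"wz":0,"hand":0.4}
    - {"tx":0,"ty":0,"tz":0,"wx":0,"wy":0,"wz":0,"hand":0.4}
    - {"tx":0,"ty":0,"tz":0,"wx":0,"wy":0,"wz":0,"hand":0.4}
    - {"tx":0,"ty":0,"tz":0,"wx":0,"wy":0,"wz":0,"hand":0.4}
    - {"tx":0,"ty":0,"tz":-0.2,"wx":0,"wy":0,"wz":0,"hand":0.4}
    - {"tx":0,"ty":0,"tz":-0.4,"wx":0,"wy":0,"wz":0,"hand":0.4}
  force: 40

```text
clock: 3.58
position: [0.4421, -0.2638, 0.0386]
ee_rot: [-2.487, -1.917, 0.002]
force: [0.1, 0.1, -5.5]
width: 0.572
```

```bash
python3 - <<'E'
from h import *
s=st()
rows(tow([[.065,0.001,.17]])[0],down(YAW),13)
E
```

```text
t 3.58 p [ 0.4421 -0.2638  0.0386] R [[0.967, -0.255, -0.002], [-0.002, 0.001, -1.0]] F [ 0.1179  0.094  -5.4626] T [-0.0844 -0.0589 -0.0017] w 0.5717365714849892
tx:3.51 ty:0.01 tz:-1.01
tx:3.51 ty:0.01 tz:-1.01
tx:3.5 ty:0.01 tz:-1.01
tx:3.51 ty:0.01 tz:-1.01
tx:3.5 ty:0.01 tz:-1.01
tx:3.51 ty:0.02 tz:-1.01
tx:3.5 ty:0.01 tz:-1.01
tx:3.51 ty:0.02 tz:-1.01
tx:3.5 ty:0.01 tz:-1.01
tx:3.51 ty:0.02 tz:-1.01 wx:-0.01
tx:3.5 ty:0.02 tz:-1.01
tx:3.51 ty:0.01 tz:-1.01 wx:-0.01
tx:3.5 ty:0.02 tz:-1 wz:0.01
```

step_arm:
  plan:
    - {"tx":0,"ty":0,"tz":-3,"wx":0,"wy":0,"wz":0,"hand":0.4}
    - {"tx":1,"ty":0,"tz":-4,"wx":0,"wy":0,"wz":0,"hand":0.4}
    - {"tx":2,"ty":0,"tz":-4,"wx":0,"wy":0,"wz":0,"hand":0.4}
    - {"tx":3.5,"ty":0,"tz":-2,"wx":0,"wy":0,"wz":0,"hand":0.4}
    - {"tx":4,"ty":0,"tz":0,"wx":0,"wy":0,"wz":0,"hand":0.4}
    - {"tx":4,"ty":0,"tz":0,"wx":0,"wy":0,"wz":0,"hand":0.4}
    - {"tx":4,"ty":0,"tz":0,"wx":0,"wy":0,"wz":0,"hand":0.4}
    - {"tx":4,"ty":0,"tz":0,"wx":0,"wy":0,"wz":0,"hand":0.4}
    - {"tx":4,"ty":0,"tz":0,"wx":0,"wy":0,"wz":0,"hand":0.4}
    - {"tx":4,"ty":0,"tz":0,"wx":0,"wy":0,"wz":0,"hand":0.4}

```text
clock: 4.42
position: [0.5198, 0.0311, 0.1663]
ee_rot: [-2.488, -1.917, 0.002]
force: [1.2, -1.3, -4.6]
width: 0.571
```

step_arm:
  plan:
    - {"tx":4,"ty":0.05,"tz":0,"wx":0,"wy":0,"wz":0,"hand":0.4}
    - {"tx":4,"ty":0.05,"tz":0,"wx":0,"wy":0,"wz":0,"hand":0.4}
    - {"tx":4,"ty":0.05,"tz":0,"wx":0,"wy":0,"wz":0,"hand":0.4}
    - {"tx":2,"ty":0,"tz":0,"wx":0,"wy":0,"wz":0,"hand":0.4}
    - {"tx":1,"ty":0,"tz":0,"wx":0,"wy":0,"wz":0,"hand":0.4}
    - {"tx":0,"ty":0,"tz":0,"wx":0,"wy":0,"wz":0,"hand":0.4}
    - {"tx":0,"ty":0,"tz":0,"wx":0,"wy":0,"wz":0,"hand":0.4}
    - {"tx":0,"ty":0,"tz":0,"wx":0,"wy":0,"wz":0,"hand":0.4}
    - {"tx":0,"ty":0,"tz":0,"wx":0,"wy":0,"wz":0,"hand":0.4}
    - {"tx":0,"ty":0,"tz":0,"wx":0,"wy":0,"wz":0,"hand":0.4}

```text
clock: 5.25
position: [0.5601, 0.1723, 0.1665]
ee_rot: [2.49, 1.915, -0.001]
force: [0.6, 1.0, -5.3]
width: 0.571
```

```bash
python3 - <<'E'
from h import *
s=st();print(s["joints"],tov([s["position"]]))
rows(tow([[.065,0.001,.11]])[0],down(YAW),3)
for n in("scene","top"):
    im,d=arm.get_image(n);np.save(f"pics/{n}4i.npy",im);np.save(f"pics/{n}4d.npy",d)
    if n=="scene": cv2.imwrite("pics/s4.png",cv2.resize(im[190:310,230:370,::-1],None,fx=5,fy=5,interpolation=cv2.INTER_CUBIC))
    else: cv2.imwrite("pics/t4.png",cv2.resize(im[205:315,245:365,::-1],None,fx=5,fy=5,interpolation=cv2.INTER_CUBIC))
E
```

```text
t 5.25 p [0.5601 0.1723 0.1665] R [[0.966, -0.257, 0.0], [-0.0, -0.001, -1.0]] F [ 0.5727  1.0222 -5.2611] T [-0.0388 -0.0972  0.0449] w 0.5713101428010321
[-0.0802  0.4937 -0.4385  1.7417  0.2487  0.9619 -0.8759] [[ 0.066  -0.003   0.1665]]
tx:0.13 ty:-0.03 tz:1.88 wz:-0.01
tx:0.14 ty:-0.03 tz:1.88
tx:0.13 ty:-0.04 tz:1.89 wy:0.01 wz:-0.01
```

View pics/s4.png

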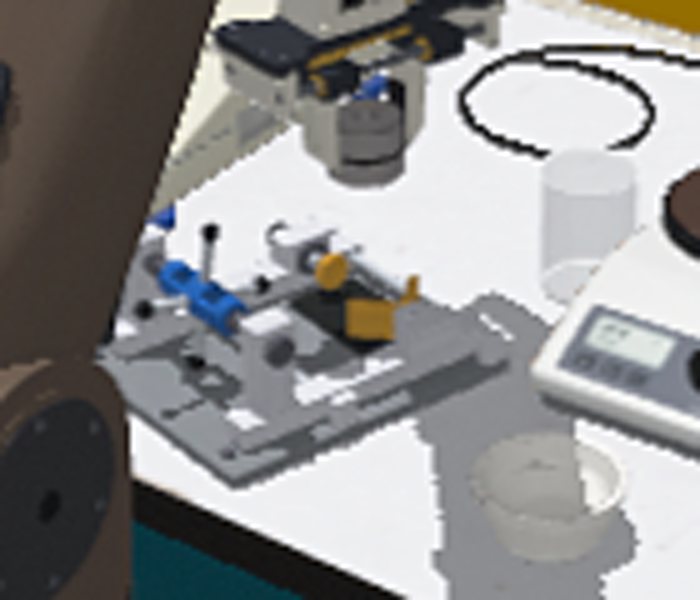

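View pics/t4.png

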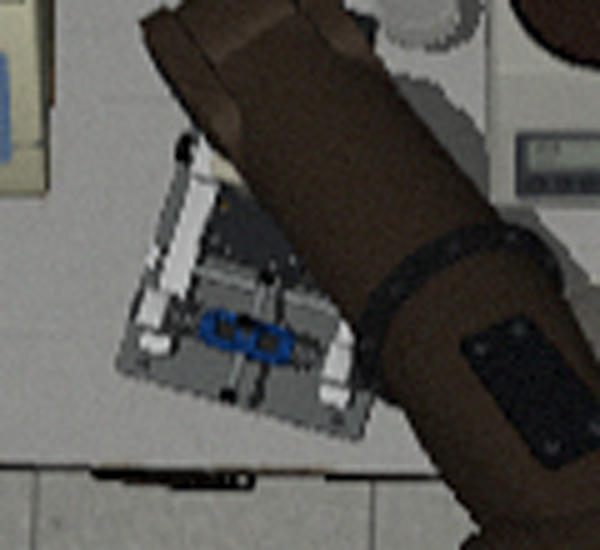

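Scene crop: the die hangs upright at (370,145), above and behind the vice, and the jaws (pad (330,270), V (380,310)) are open with the black rest between them. I'll lower it part way, then compare die and vice in the same image.

step_arm:
  plan:
    - {"tx":0.2,"ty":0,"tz":1.5,"wx":0,"wy":0,"wz":0,"hand":0.4}
    - {"tx":0.2,"ty":0,"tz":2,"wx":0,"wy":0,"wz":0,"hand":0.4}
    - {"tx":0,"ty":0,"tz":1.5,"wx":0,"wy":0,"wz":0,"hand":0.4}
    - {"tx":0,"ty":0,"tz":1,"wx":0,"wy":0,"wz":0,"hand":0.4}
    - {"tx":0,"ty":0,"tz":0,"wx":0,"wy":0,"wz":0,"hand":0.4}
    - {"tx":0,"ty":0,"tz":0,"wx":0,"wy":0,"wz":0,"hand":0.4}
    - {"tx":0,"ty":0,"tz":0,"wx":0,"wy":0,"wz":0,"hand":0.4}
    - {"tx":0,"ty":0,"tz":0,"wx":0,"wy":0,"wz":0,"hand":0.4}
    - {"tx":0,"ty":0,"tz":0,"wx":0,"wy":0,"wz":0,"hand":0.4}
    - {"tx":0,"ty":0,"tz":0,"wx":0,"wy":0,"wz":0,"hand":0.4}

```text
clock: 6.18
position: [0.5615, 0.1781, 0.1072]
ee_rot: [2.488, 1.917, 0.002]
force: [0.5, -0.3, -5.0]
width: 0.572
```

```bash
python3 - <<'E'
from h import *
s=st();print(s["joints"],tov([s["position"]]))
im,d=arm.get_image("scene");np.save(f"pics/s5i.npy",im);np.save(f"pics/s5d.npy",d)
cv2.imwrite("pics/s5.png",cv2.resize(im[210:290,255:345,::-1],None,fx=7,fy=7,interpolation=cv2.INTER_CUBIC))
E
```

```text
t 6.18 p [0.5615 0.1781 0.1072] R [[0.967, -0.255, 0.001], [0.001, 0.0, -1.0]] F [ 0.4771 -0.2898 -5.0341] T [-0.0168 -0.0327 -0.0115] w 0.5720501273772638
[-0.1083  0.5657 -0.4148  1.7911  0.2934  0.8446 -0.9195] [[0.0659 0.003  0.1072]]
```

View pics/s5.png

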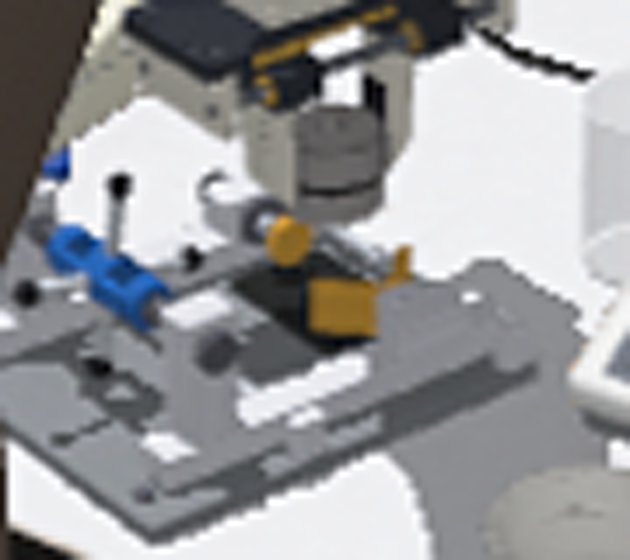

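```bash
python3 - <<'E'
from h import *
s=arm.observe();p=s["position"];b=p[2]-.0337
def sil(z0,z1):
    a=np.linspace(0,2*np.pi,73);pts=[]
    for z in (z0,z1): pts.append(np.c_[p[0]+.0265*np.cos(a),p[1]+.0265*np.sin(a),0*a+z])
    return proj("scene",np.vstack(pts))
q=sil(b,b+.041);c=(q+.42-[255,210])*7
print("sil u",c[:,0].min(),c[:,0].max(),"v bottom",c[:,1].max(),"v top",c[:,1].min())
print("top centre",(proj("scene",[p[0],p[1],b+.041])+.42-[255,210])*7)
def px(u): return np.array(u)/7+[255,210]-.42
print("pad disc",tov(onz("scene",px([(289,240)]),.0365)))
print("V plate corners top L,R", tov(onz("scene",px([(310,280),(378,285),(402,250)]),.05)))
print("rest L corner", tov(onz("scene",px([(235,282)]),.016)))
E
```

```text
sil u 275.63221411645634 386.6514924494479 v bottom 229.5288313767831 v top 102.05708139095444
top centre [[330.7394 128.1866]]
pad disc [[0.0649 0.038  0.0365]]
V plate corners top L,R [[ 0.0361 -0.0177  0.05  ]
 [ 0.0586 -0.042   0.05  ]
 [ 0.0881 -0.0232  0.05  ]]
rest L corner [[0.0398 0.0502 0.016 ]]
```

step_arm:
  plan:
    - {"tx":-0.1,"ty":-0.1,"tz":1,"wx":0,"wy":0,"wz":0,"hand":0.4}
    - {"tx":0,"ty":0,"tz":1,"wx":0,"wy":0,"wz":0,"hand":0.4}
    - {"tx":0,"ty":0,"tz":1,"wx":0,"wy":0,"wz":0,"hand":0.4}
    - {"tx":0,"ty":0,"tz":1,"wx":0,"wy":0,"wz":0,"hand":0.4}
    - {"tx":0,"ty":0,"tz":0.8,"wx":0,"wy":0,"wz":0,"hand":0.4}
    - {"tx":0,"ty":0,"tz":0.5,"wx":0,"wy":0,"wz":0,"hand":0.4}
    - {"tx":0,"ty":0,"tz":0.2,"wx":0,"wy":0,"wz":0,"hand":0.4}
    - {"tx":0,"ty":0,"tz":0,"wx":0,"wy":0,"wz":0,"hand":0.4}
    - {"tx":0,"ty":0,"tz":0,"wx":0,"wy":0,"wz":0,"hand":0.4}
    - {"tx":0,"ty":0,"tz":0,"wx":0,"wy":0,"wz":0,"hand":0.4}

```text
clock: 7.07
position: [0.5602, 0.1775, 0.0519]
ee_rot: [2.488, 1.918, 0.001]
force: [-0.4, -0.1, -4.7]
width: 0.573
```

```bash
python3 - <<'E'
from h import *
s=st();print(tov([s["position"]]))
im,d=arm.get_image("scene")
cv2.imwrite("pics/s6.png",cv2.resize(im[210:290,255:345,::-1],None,fx=7,fy=7,interpolation=cv2.INTER_CUBIC))
E
```

```text
t 7.07 p [0.5602 0.1775 0.0519] R [[0.967, -0.255, 0.001], [0.001, 0.0, -1.0]] F [-0.4295 -0.0633 -4.6993] T [-0.0107 -0.0744  0.0145] w 0.5727020522618805
[[0.0648 0.0021 0.0519]]
```

View pics/s6.png

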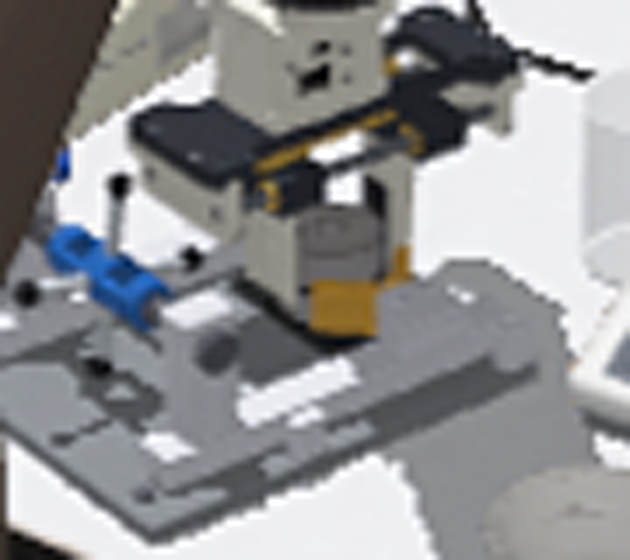

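The die sits between pad and V, with the V plate at (345,305) clear and about 2 mm still to go. Lowering the rest of the way.

step_arm:
  plan:
    - {"tx":0,"ty":0,"tz":0.1,"wx":0,"wy":0,"wz":0,"hand":0.4}
    - {"tx":0,"ty":0,"tz":0.08,"wx":0,"wy":0,"wz":0,"hand":0.4}
    - {"tx":0,"ty":0,"tz":0.05,"wx":0,"wy":0,"wz":0,"hand":0.4}
    - {"tx":0,"ty":0,"tz":0,"wx":0,"wy":0,"wz":0,"hand":0.4}
    - {"tx":0,"ty":0,"tz":0,"wx":0,"wy":0,"wz":0,"hand":0.4}
    - {"tx":0,"ty":0,"tz":0,"wx":0,"wy":0,"wz":0,"hand":0.4}
    - {"tx":0,"ty":0,"tz":0,"wx":0,"wy":0,"wz":0,"hand":0.4}
    - {"tx":0,"ty":0,"tz":0,"wx":0,"wy":0,"wz":0,"hand":0.4}
    - {"tx":0,"ty":0,"tz":0,"wx":0,"wy":0,"wz":0,"hand":0.4}
    - {"tx":0,"ty":0,"tz":0,"wx":0,"wy":0,"wz":0,"hand":0.4}

```text
clock: 7.95
position: [0.56, 0.1772, 0.0495]
ee_rot: [2.488, 1.918, 0.0]
force: [-2.2, -2.4, 5.3]
width: 0.569
```

step_arm:
  plan:
    - {"tx":0,"ty":0,"tz":0,"wx":0,"wy":0,"wz":0,"hand":0.6}
    - {"tx":0,"ty":0,"tz":0,"wx":0,"wy":0,"wz":0,"hand":0.65}
    - {"tx":0,"ty":0,"tz":0,"wx":0,"wy":0,"wz":0,"hand":0.7}
    - {"tx":0,"ty":0,"tz":0,"wx":0,"wy":0,"wz":0,"hand":0.75}
    - {"tx":0,"ty":0,"tz":0,"wx":0,"wy":0,"wz":0,"hand":0.75}
    - {"tx":0,"ty":0,"tz":0,"wx":0,"wy":0,"wz":0,"hand":0.75}
    - {"tx":0,"ty":0,"tz":0,"wx":0,"wy":0,"wz":0,"hand":0.75}
    - {"tx":0,"ty":0,"tz":-0.5,"wx":0,"wy":0,"wz":0,"hand":0.75}
    - {"tx":0,"ty":0,"tz":-1.5,"wx":0,"wy":0,"wz":0,"hand":0.75}
    - {"tx":0,"ty":0,"tz":-2.5,"wx":0,"wy":0,"wz":0,"hand":0.75}

```text
clock: 8.78
position: [0.5584, 0.1766, 0.0929]
ee_rot: [-2.487, -1.917, 0.006]
force: [0.1, 0.1, 0.1]
width: 0.749
```

step_arm:
  plan:
    - {"tx":0,"ty":0,"tz":-3,"wx":0,"wy":0,"wz":0,"hand":0.75}
    - {"tx":0,"ty":0,"tz":-3,"wx":0,"wy":0,"wz":0,"hand":0.75}
    - {"tx":0,"ty":0,"tz":-3,"wx":0,"wy":0,"wz":0,"hand":0.75}
    - {"tx":0,"ty":0,"tz":-2,"wx":0,"wy":0,"wz":0,"hand":0.75}
    - {"tx":0,"ty":0,"tz":-1,"wx":0,"wy":0,"wz":0,"hand":0.6}
    - {"tx":0,"ty":0,"tz":0,"wx":0,"wy":0,"wz":0,"hand":0.5}
    - {"tx":0,"ty":0,"tz":0,"wx":0,"wy":0,"wz":0,"hand":0.3}
    - {"tx":0,"ty":0,"tz":0,"wx":0,"wy":0,"wz":0,"hand":0.3}
    - {"tx":0,"ty":0,"tz":0,"wx":0,"wy":0,"wz":0,"hand":0.3}
    - {"tx":0,"ty":0,"tz":0,"wx":0,"wy":0,"wz":0,"hand":0.3}

```text
clock: 9.62
position: [0.5592, 0.177, 0.2127]
ee_rot: [-2.487, -1.918, 0.004]
force: [0.0, -0.3, -0.2]
width: 0.366
```

```bash
python3 - <<'E'
from h import *
s=st();print(tov([s["position"]]),s["joints"])
im,d=arm.get_image("scene")
cv2.imwrite("pics/s7.png",cv2.resize(im[210:290,255:345,::-1],None,fx=7,fy=7,interpolation=cv2.INTER_CUBIC))
E
```

```text
t 9.62 p [0.5592 0.177  0.2127] R [[0.967, -0.255, -0.002], [-0.002, -0.001, -1.0]] F [ 0.0285 -0.2528 -0.2315] T [ 0.0165 -0.1316 -0.0008] w 0.3657060337294292
[[0.064  0.0014 0.2127]] [-0.0748  0.4498 -0.4544  1.6851  0.2201  1.0601 -0.856 ]
```

View pics/s7.png

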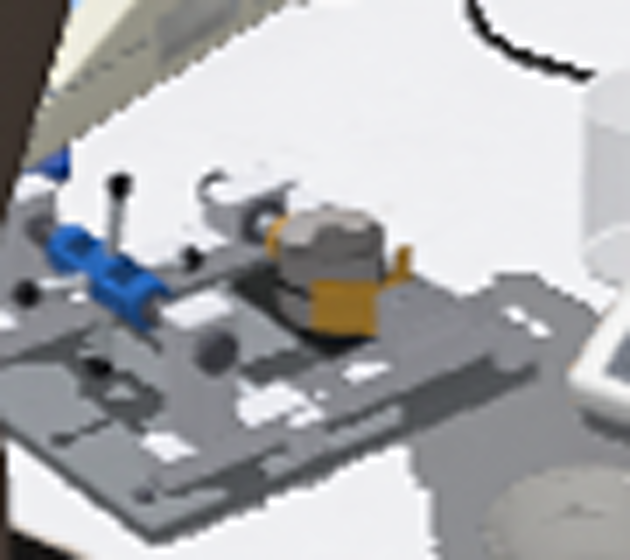

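The die now stands free and upright on the rest at crop (330,270), between pad and V. Before turning I'll fit a simple kinematic model from the logged states, to check which tool tilts can be reached at the spokes.

```bash
cat > kin.py <<'E'
from h import *
from scipy.optimize import least_squares
import itertools
Rz=lambda a:Ro.from_euler('z',a);Ry=lambda a:Ro.from_euler('y',a)
def fk(q,P,sg):
    h,L1,L2,L3,o7=P;r=Ro.identity();p=np.array([0,0,h])
    r=Rz(sg[0]*q[0])*Ry(q[1]);p=p+r.apply([0,0,L1])if sg[1]==0 else p
    r=Rz(sg[0]*q[0])*Ry(q[1])*Rz(sg[1]*q[2]);p=np.array([0,0,h])+r.apply([0,0,L1])
    r=r*Ry(q[3])*Rz(sg[2]*q[4]);p=p+r.apply([0,0,L2])
    r=r*Ry(q[5])*Rz(sg[3]*q[6]+o7);p=p+r.apply([0,0,L3]);return p,r
E
python3 - <<'E'
from kin import *
D=[([1.23339342,0.43524008,0.02497964,1.57406118,-0.0115997,1.13398132,-0.07509351],[0.14524684,-0.60742202,0.24794828],[.2325,-.973,0]),
([0.7192,0.4494,-0.3286,1.9713,0.2076,0.7519,-0.0114],[0.4335,-0.2805,0.1115],[.961,-.277,.001]),
([0.646,0.5688,-0.2869,2.0276,0.2813,0.5813,-0.0918],[0.4436,-0.2642,0.0337],[.967,-.254,.001]),
([-0.0802,0.4937,-0.4385,1.7417,0.2487,0.9619,-0.8759],[0.5601,0.1723,0.1665],[.966,-.257,0]),
([-0.1083,0.5657,-0.4148,1.7911,0.2934,0.8446,-0.9195],[0.5615,0.1781,0.1072],[.967,-.255,.001]),
([-0.0748,0.4498,-0.4544,1.6851,0.2201,1.0601,-0.856],[0.5592,0.177,0.2127],[.967,-.255,-.002])]
best=None
for sg in itertools.product([1,-1],repeat=4):
  for o in(0,np.pi/2,-np.pi/2,np.pi):
    def f(P):
        e=[]
        for q,p,y in D:
            a,r=fk(q,P,sg);e+=list(a-p)+list(.3*(r.as_matrix()[:,1]-y))+list(.3*(r.as_matrix()[:,2]-[0,0,-1]))
        return e
    s=least_squares(f,[.3,.4,.4,.2,o])
    if best is None or s.cost<best[0]: best=(s.cost,sg,s.x,np.abs(s.fun).max())
print(best)
E
```

```text
(np.float64(0.0032079184941863864), (-1, -1, -1, -1), array([-10.7345,   0.7309,   0.3111, -10.4311,   1.571 ]), np.float64(0.04783589901117283))
```

```bash
cat >> kin.py <<'E'
D=[([1.23339342,0.43524008,0.02497964,1.57406118,-0.0115997,1.13398132,-0.07509351],[0.14524684,-0.60742202,0.24794828],[.2325,-.973,0]),
([0.818,0.3331,-0.3064,1.9108,0.1249,0.9158,0.02],[0.3948,-0.3205,0.1885],[.908,-.418,0]),
([0.7192,0.4494,-0.3286,1.9713,0.2076,0.7519,-0.0114],[0.4335,-0.2805,0.1115],[.961,-.277,.001]),
([0.646,0.5688,-0.2869,2.0276,0.2813,0.5813,-0.0918],[0.4436,-0.2642,0.0337],[.967,-.254,.001]),
([-0.0802,0.4937,-0.4385,1.7417,0.2487,0.9619,-0.8759],[0.5601,0.1723,0.1665],[.966,-.257,0]),
([-0.1083,0.5657,-0.4148,1.7911,0.2934,0.8446,-0.9195],[0.5615,0.1781,0.1072],[.967,-.255,.001]),
([-0.0748,0.4498,-0.4544,1.6851,0.2201,1.0601,-0.856],[0.5592,0.177,0.2127],[.967,-.255,-.002])]
L3=0.25
def fk(q,P,sg):
    h,L1,L2,o7,x1,x2,x3,y1,y2,y3=P[:10]
    r=Rz(sg[0]*q[0])*Ry(q[1])*Rz(sg[1]*q[2]);p=np.array([0,0,h])+r.apply([x1,y1,L1])
    r=r*Ry(q[3])*Rz(sg[2]*q[4]);p=p+r.apply([x2,y2,L2])
    r=r*Ry(q[5])*Rz(sg[3]*q[6]+o7);p=p+r.apply([x3,y3,L3]);return p,r
E
python3 - <<'E'
from kin import *
res=[]
for sg in itertools.product([1,-1],repeat=4):
  for o in(0,np.pi/2,-np.pi/2,np.pi):
    def f(P):
        e=[]
        for q,p,y in D:
            a,r=fk(q,P,sg);e+=list(a-p)+list(.3*(r.as_matrix()[:,1]-y))+list(.3*(r.as_matrix()[:,2]-[0,0,-1]))
        return e+list(.01*np.array(P[4:10]))
    s=least_squares(f,[.3,.4,.4,o]+[0]*6)
    res.append((s.cost,sg,s.x,np.abs(s.fun).max()))
res.sort(key=lambda a:a[0])
for r in res[:4]: print(r)
E
```

```text
(np.float64(2.9849566969003703e-05), (-1, -1, -1, -1), array([ 0.1813,  0.5735,  0.4519,  1.571 , -0.024 ,  0.0223, -0.0147,
       -0.016 , -0.0193,  0.0011]), np.float64(0.004275424868204758))
(np.float64(2.984956696900403e-05), (-1, -1, -1, -1), array([ 0.1813,  0.5735,  0.4519,  1.571 , -0.024 ,  0.0223, -0.0147,
       -0.016 , -0.0193,  0.0011]), np.float64(0.004275424853025012))
(np.float64(2.9849566969004262e-05), (-1, -1, -1, -1), array([ 0.1813,  0.5735,  0.4519,  1.571 , -0.024 ,  0.0223, -0.0147,
       -0.016 , -0.0193,  0.0011]), np.float64(0.004275424857403509))
(np.float64(2.9849566969004736e-05), (-1, -1, -1, -1), array([ 0.1813,  0.5735,  0.4519, -4.7122, -0.024 ,  0.0223, -0.0147,
       -0.016 , -0.0193,  0.0011]), np.float64(0.004275424809688899))
```

```bash
python3 - <<'E'
from h import *
for L in (.2,.25,.3,.35,.4): print(L,proj("scene",[.4,-.313,.188+L]))
print(proj("scene",[0.145,-.607,.248+.3]))
E
```

```text
0.2 [[415.6691 212.4041]]
0.25 [[417.3582 194.2507]]
0.3 [[419.1143 175.4312]]
0.35 [[420.9418 155.9048]]
0.4 [[422.8455 135.6273]]
[[501.7154 229.5101]]
```

```bash
cat >> kin.py <<'E'
L3=.345
PP=[.2763,.5735,.4519,1.571,-.024,.0223,-.0147,-.016,-.0193,.0011];SG=(-1,-1,-1,-1)
LO=np.array([-2.62,-.44,-1.27,.08,-1.32,.12,-2.74]);HI=np.array([2.62,2.09,1.32,2.57,4.46,2,2.74])
HUBV=np.array([-.065,.002,.08])
def pose(al,rho,y=0.,dx=0):
    "tool tilt al (toward +x), TCP at rho from axis along tilt"
    return tow([HUBV+[rho*np.sin(al),y,rho*np.cos(al)]])[0],down(YAW,al)
def ik(p,r,q0):
    f=lambda q:np.r_[fk(q,PP,SG)[0]-p,.3*(r.inv()*fk(q,PP,SG)[1]).as_rotvec(),.003*(q-q0)]
    s=least_squares(f,np.clip(q0,LO+.01,HI-.01),bounds=(LO,HI));return s.x,np.abs(s.fun[:6]).max()
E
python3 - <<'E'
from kin import *
q0=np.array([-0.0748,0.4498,-0.4544,1.6851,0.2201,1.0601,-0.856])
for sgn in (1,-1):
  q=q0.copy()
  for a in np.arange(0,1.0,.15)*sgn:
    p,r=pose(a,.046);q,e=ik(p,r,q);print(round(a,2),q.round(2),round(e,4), 'up',round(ik(*pose(a,.13),q)[1],4))
E
```

```text
0.0 [-0.21  0.41 -0.45  2.01  0.25  0.78 -1.06] 0.0 up 0.0
0.15 [-0.11  0.48 -0.5   1.91  0.14  0.91 -0.92] 0.0 up 0.0
0.3 [-0.04  0.57 -0.53  1.8   0.07  1.05 -0.83] 0.0 up 0.0
0.45 [ 0.01  0.66 -0.55  1.71  0.03  1.19 -0.76] 0.0 up 0.0
0.6 [ 0.04  0.76 -0.56  1.61 -0.01  1.33 -0.72] 0.0 up 0.0
0.75 [ 0.06  0.86 -0.57  1.51 -0.05  1.46 -0.7 ] 0.0 up 0.0
0.9 [ 0.08  0.96 -0.57  1.42 -0.08  1.59 -0.69] 0.0 up 0.0
-0.0 [-0.21  0.41 -0.45  2.01  0.25  0.78 -1.06] 0.0 up 0.0
-0.15 [-0.36  0.35 -0.37  2.11  0.41  0.66 -1.29] 0.0 up 0.0
-0.3 [-0.56  0.32 -0.26  2.22  0.67  0.57 -1.62] 0.0001 up 0.0
-0.45 [-0.75  0.32 -0.17  2.32  1.02  0.56 -2.07] 0.0001 up 0.0
-0.6 [-0.88  0.37 -0.17  2.41  1.33  0.66 -2.5 ] 0.0001 up 0.0
-0.75 [-1.21  0.44  0.1   2.45  1.45  0.69 -2.74] 0.0046 up 0.0
-0.9 [-1.95  0.94  1.04  2.44  1.27  0.12 -2.74] 0.0172 up 0.0
```

```bash
python3 - <<'E'
from kin import *
p,r=pose(.2,.13);rows(p,r,6)
E
```

```text
tx:0.01 ty:-1.72 tz:0.1 wx:0.32
tx:0.01 ty:-1.72 tz:0.15 wx:0.31
tx:0.01 ty:-1.71 tz:0.21 wx:0.32
tx:0.01 ty:-1.7 tz:0.27 wx:0.31
tx:0.01 ty:-1.7 tz:0.32 wx:0.32 wy:0.01
tx:0.01 ty:-1.68 tz:0.38 wx:0.31
```

step_arm:
  plan:
    - {"tx":0.01,"ty":-1.72,"tz":0.1,"wx":0.32,"wy":0,"wz":0,"hand":0.3}
    - {"tx":0.01,"ty":-1.72,"tz":0.15,"wx":0.32,"wy":0,"wz":0,"hand":0.3}
    - {"tx":0.01,"ty":-1.71,"tz":0.2,"wx":0.31,"wy":0,"wz":0,"hand":0.3}
    - {"tx":0.01,"ty":-1.7,"tz":0.27,"wx":0.31,"wy":0,"wz":0,"hand":0.3}
    - {"tx":0.01,"ty":-1.7,"tz":0.32,"wx":0.32,"wy":0,"wz":0,"hand":0.3}
    - {"tx":0.01,"ty":-1.68,"tz":0.38,"wx":0.32,"wy":0,"wz":0,"hand":0.3}
    - {"tx":0,"ty":0,"tz":0,"wx":0,"wy":0,"wz":0,"hand":0.3}
    - {"tx":0,"ty":0,"tz":0,"wx":0,"wy":0,"wz":0,"hand":0.3}
    - {"tx":0,"ty":0,"tz":0,"wx":0,"wy":0,"wz":0,"hand":0.3}
    - {"tx":0,"ty":0,"tz":0,"wx":0,"wy":0,"wz":0,"hand":0.3}

```text
clock: 10.5
position: [0.4609, 0.2039, 0.2086]
ee_rot: [-2.36, -1.818, 0.18]
force: [0.1, -0.1, 0.0]
width: 0.298
```

```bash
cat >> kin.py <<'E'
def rep():
    s=st();v=tov([s["position"]])[0]-HUBV;R=Ro.from_rotvec(s["ee_rot"])
    F=Ro.from_euler('z',-YAW).apply(s["force"]);z=Ro.from_euler('z',-YAW).apply(R.as_matrix()[:,2])
    a=np.arctan2(-z[0],-z[2]);phi=np.arctan2(v[0],v[2]);rho=np.hypot(v[0],v[2])
    Ft=F@[np.cos(phi),0,-np.sin(phi)];Fr=F@[np.sin(phi),0,np.cos(phi)]
    print(f"arc {phi:.3f} rho {rho:.4f} y {v[1]:.4f} tilt {a:.3f} Ft {Ft:.2f} Fr {Fr:.2f} Fy {F[1]:.2f} zy {z[1]:.3f}")
def snap(n,cam="scene",box=(200,290,245,350),k=6):
    im,d=arm.get_image(cam);a,b,c,e=box;cv2.imwrite(f"pics/{n}.png",cv2.resize(im[a:b,c:e,::-1],None,fx=k,fy=k,interpolation=cv2.INTER_CUBIC));np.save(f"pics/{n}i.npy",im);np.save(f"pics/{n}d.npy",d)
E
python3 - <<'E'
from kin import *
rep();snap("s8");p,r=pose(.2,.05);rows(p,r,5)
E
```

```text
t 10.5 p [0.4609 0.2039 0.2086] R [[0.948, -0.25, -0.197], [-0.19, 0.05, -0.98]] F [ 0.1013 -0.1217  0.001 ] T [-0.1452 -0.303  -0.0111] w 0.2975311583548115
arc 0.207 rho 0.1314 y 0.0003 tilt 0.198 Ft 0.13 Fr 0.03 Fy -0.09 zy 0.000
tx:-0.01 ty:-0.02 tz:1.63
tx:-0.01 ty:-0.02 tz:1.63
ty:-0.02 tz:1.63 wx:0.01
tx:-0.01 ty:-0.02 tz:1.62
ty:-0.02 tz:1.63 wx:0.01
```

View pics/s8.png

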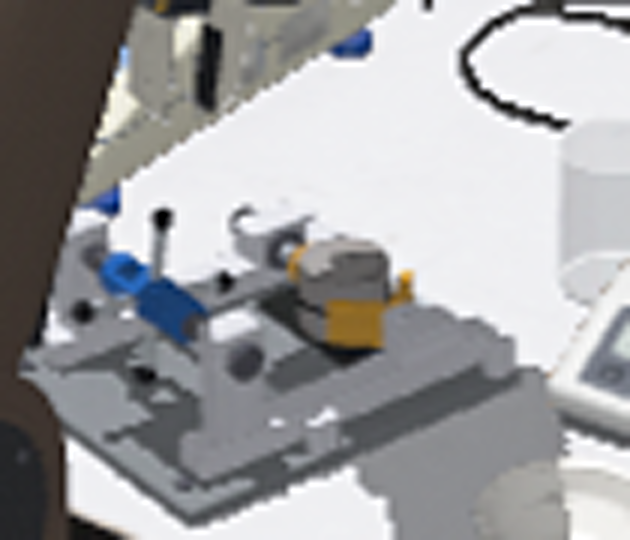

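The arm is above the vice: top ball at (163,217), hub at (160,300), gripper at the upper left. Insert along the spoke, then start the arc.

step_arm:
  plan:
    - {"tx":0,"ty":-0.05,"tz":1.6,"wx":0,"wy":0,"wz":0,"hand":0.3}
    - {"tx":0,"ty":-0.05,"tz":1.6,"wx":0,"wy":0,"wz":0,"hand":0.3}
    - {"tx":0,"ty":0,"tz":1.6,"wx":0,"wy":0,"wz":0,"hand":0.3}
    - {"tx":0,"ty":0,"tz":1.6,"wx":0,"wy":0,"wz":0,"hand":0.3}
    - {"tx":0,"ty":0,"tz":1.2,"wx":0,"wy":0,"wz":0,"hand":0.3}
    - {"tx":0,"ty":0,"tz":0.6,"wx":0,"wy":0,"wz":0,"hand":0.3}
    - {"tx":0,"ty":0,"tz":0,"wx":0,"wy":0,"wz":0,"hand":0.3}
    - {"tx":0,"ty":0,"tz":0,"wx":0,"wy":0,"wz":0,"hand":0.3}
    - {"tx":0,"ty":0,"tz":0,"wx":0,"wy":0,"wz":0,"hand":0.3}
    - {"tx":0,"ty":0,"tz":0,"wx":0,"wy":0,"wz":0,"hand":0.3}

```text
clock: 11.38
position: [0.4442, 0.2087, 0.1291]
ee_rot: [-2.36, -1.819, 0.179]
force: [0.0, -1.3, 0.4]
width: 0.3
```

```bash
python3 - <<'E'
from kin import *
rep();snap("s9");
E
```

```text
t 11.38 p [0.4442 0.2087 0.1291] R [[0.948, -0.25, -0.196], [-0.19, 0.051, -0.981]] F [ 0.0499 -1.2812  0.3612] T [-0.0606 -0.3032  0.0275] w 0.30012665076198025
arc 0.195 rho 0.0500 y 0.0007 tilt 0.198 Ft 0.30 Fr 0.43 Fy -1.23 zy 0.001
```

View pics/s9.png

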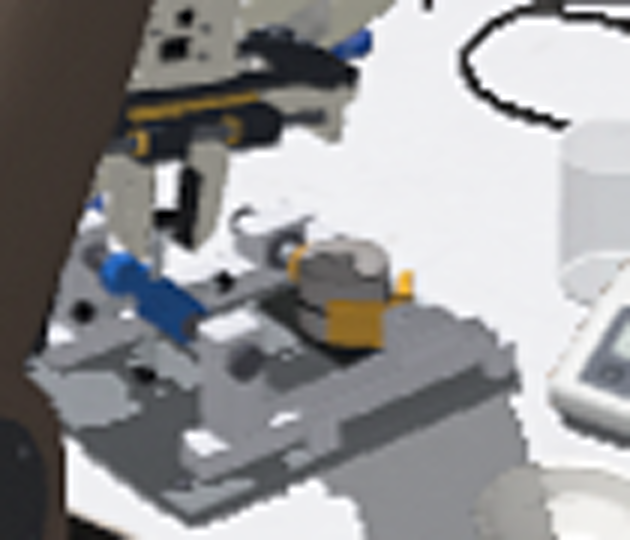

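The black ball (163,217) lies between the two fingers, with no contact force. Now the push.

step_arm:
  plan:
    - {"tx":0,"ty":0.2,"tz":0,"wx":0.38,"wy":0,"wz":0,"hand":0.3}
    - {"tx":0,"ty":0.2,"tz":0,"wx":0.38,"wy":0,"wz":0,"hand":0.3}
    - {"tx":0,"ty":0.2,"tz":0,"wx":0.38,"wy":0,"wz":0,"hand":0.3}
    - {"tx":0,"ty":0.2,"tz":0,"wx":0.38,"wy":0,"wz":0,"hand":0.3}
    - {"tx":0,"ty":0.2,"tz":0,"wx":0.38,"wy":0,"wz":0,"hand":0.3}
    - {"tx":0,"ty":0.2,"tz":0,"wx":0.38,"wy":0,"wz":0,"hand":0.3}
    - {"tx":0,"ty":0.2,"tz":0,"wx":0.38,"wy":0,"wz":0,"hand":0.3}
    - {"tx":0,"ty":0.2,"tz":0,"wx":0.38,"wy":0,"wz":0,"hand":0.3}
    - {"tx":0,"ty":0.2,"tz":0,"wx":0.38,"wy":0,"wz":0,"hand":0.3}
    - {"tx":0,"ty":0.2,"tz":0,"wx":0.38,"wy":0,"wz":0,"hand":0.3}

```text
clock: 12.27
position: [0.4589, 0.2047, 0.1221]
ee_rot: [-2.073, -1.602, 0.499]
force: [-9.1, 1.5, 4.6]
width: 0.298
```

```bash
python3 - <<'E'
from kin import *
rep();snap("s10")
E
```

```text
t 12.27 p [0.4589 0.2047 0.1221] R [[0.797, -0.208, -0.568], [-0.549, 0.143, -0.823]] F [-9.0734  1.5279  4.6107] T [0.2201 1.3457 0.0859] w 0.2976105321242166
arc 0.534 rho 0.0489 y 0.0006 tilt 0.604 Ft -10.23 Fr -0.70 Fy -0.84 zy -0.002
```

View pics/s10.png

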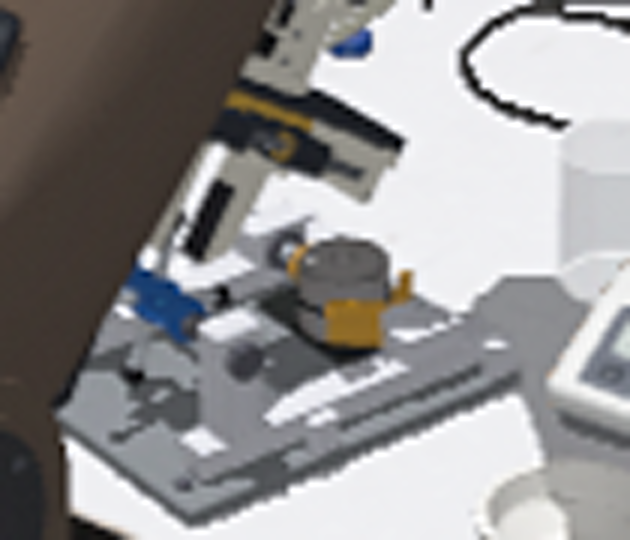

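step_arm:
  plan:
    - {"tx":0,"ty":0.2,"tz":0,"wx":0.3,"wy":0,"wz":0,"hand":0.3}
    - {"tx":0,"ty":0.2,"tz":0,"wx":0.3,"wy":0,"wz":0,"hand":0.3}
    - {"tx":0,"ty":0.2,"tz":0,"wx":0.3,"wy":0,"wz":0,"hand":0.3}
    - {"tx":0,"ty":0.2,"tz":0,"wx":0.3,"wy":0,"wz":0,"hand":0.3}
    - {"tx":0,"ty":0.2,"tz":0,"wx":0.3,"wy":0,"wz":0,"hand":0.3}
    - {"tx":0,"ty":0.2,"tz":0.01,"wx":0.2,"wy":0,"wz":0,"hand":0.3}
    - {"tx":0,"ty":0.2,"tz":0.02,"wx":0.1,"wy":0,"wz":0,"hand":0.3}
    - {"tx":0,"ty":0.2,"tz":0.03,"wx":0,"wy":0,"wz":0,"hand":0.3}
    - {"tx":0,"ty":0.2,"tz":0.03,"wx":0,"wy":0,"wz":0,"hand":0.3}
    - {"tx":0,"ty":0.2,"tz":0.03,"wx":0,"wy":0,"wz":0,"hand":0.3}

```text
clock: 13.15
position: [0.474, 0.2012, 0.109]
ee_rot: [-1.935, -1.495, 0.62]
force: [-3.5, 0.4, 11.4]
width: 0.303
```

```bash
python3 - <<'E'
from kin import *
rep();snap("s11")
E
```

```text
t 13.15 p [0.474  0.2012 0.109 ] R [[0.682, -0.178, -0.709], [-0.686, 0.181, -0.705]] F [-3.5382  0.449  11.4217] T [0.3111 1.453  0.1248] w 0.3025859124749892
arc 0.948 rho 0.0498 y 0.0010 tilt 0.789 Ft -11.34 Fr 3.79 Fy -0.47 zy -0.000
```

View pics/s11.png

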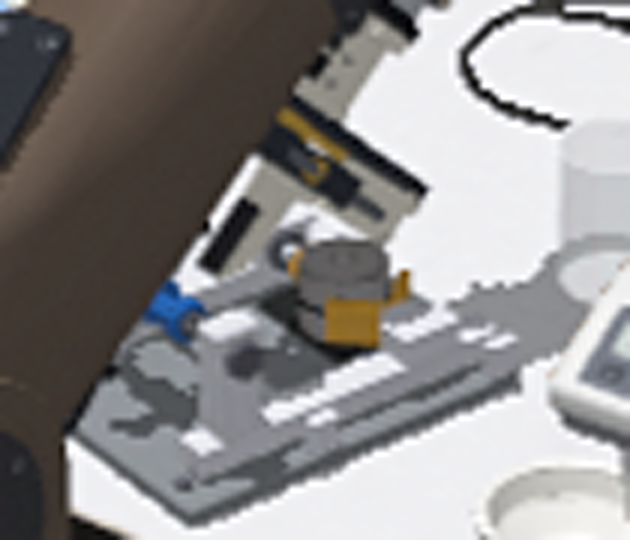

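```bash
cat >> kin.py <<'E'
def pz(s,rho,al,back=0.):
    "TCP at arc s, radius rho, tilt al, then backed off along the tool"
    return tow([HUBV+[rho*np.sin(s)+back*np.sin(al),0,rho*np.cos(s)+back*np.cos(al)]])[0],down(YAW,al)
def rowsw(W,p0=None,r0=None):
    s=arm.observe();p=np.array(s["position"]) if p0 is None else p0;r=Ro.from_rotvec(s["ee_rot"]) if r0 is None else r0
    for (p1,r1) in W:
        sh=np.round(r.inv().apply(p1-p)*100,2);w=np.round(np.degrees((r.inv()*r1).as_rotvec())/6,2)
        print("tx %g ty %g tz %g wx %g wy %g wz %g"%(*sh,*w));p=p+r.apply(sh/100);r=r*Ro.from_rotvec(np.radians(w*6))
    return p,r
def spoke(half=None):
    s=arm.observe();v=tov([s["position"]])[0]-HUBV;z=Ro.from_euler('z',-YAW).apply(Ro.from_rotvec(s["ee_rot"]).as_matrix()[:,2])
    a=np.arctan2(-z[0],-z[2]);half=s["width"]*.046
    b=np.array([v[0],v[2]])-(half-.0065)*np.array([np.cos(a),-np.sin(a)])
    u=np.array([np.sin(a),np.cos(a)]);t=-(b@u)+np.sqrt((b@u)**2-b@b+.0465**2);c=b+t*u
    ph=np.arctan2(c[0],c[1]);F=Ro.from_euler('z',-YAW).apply(s["force"])
    print("spoke angle %.3f  torque %.3f (ball arm)  Fnormal %.2f"%(ph,-.0465*(F@[np.cos(ph),0,-np.sin(ph)]),-F@[np.cos(a),0,-np.sin(a)]));return ph
E
python3 - <<'E'
from kin import *
sp=spoke();n=sp-np.pi/2;print(n)
# back off a little, retract, swing
print("retract");p,r=rowsw([pz(.90,.05,.789)]+[pz(.90,.05,.789,b) for b in (.02,.045,.06)])
W=[]
N=16
for k in range(1,N+1):
    f=k/N;W.append(pz(.90+(n-.90)*f,.05,.789+(-.45-.789)*f,.06))
print("swing");p,r=rowsw(W,p,r)
E
```

```text
spoke angle 0.808  torque 0.490 (ball arm)  Fnormal 10.46
-0.7627926655427354
retract
tx -0.1 ty -0.27 tz -0.07 wx 0 wy 0 wz 0.02
tx -0 ty 0 tz -2 wx 0 wy 0 wz 0
tx -0 ty 0 tz -2.5 wx 0 wy 0 wz 0
tx -0 ty 0 tz -1.5 wx 0 wy 0 wz 0
swing
tx -0 ty -0.98 tz -0.01 wx -0.74 wy 0 wz 0
tx -0 ty -0.98 tz 0 wx -0.74 wy 0 wz 0
tx -0 ty -0.99 tz 0.02 wx -0.73 wy 0 wz 0
tx -0 ty -0.98 tz 0.02 wx -0.74 wy 0 wz 0
tx -0 ty -0.98 tz 0.05 wx -0.74 wy 0 wz 0
tx -0 ty -0.98 tz 0.05 wx -0.74 wy 0 wz 0
tx -0 ty -0.99 tz 0.07 wx -0.74 wy 0 wz 0
tx -0 ty -0.98 tz 0.09 wx -0.74 wy 0 wz 0
tx -0 ty -0.97 tz 0.09 wx -0.74 wy 0 wz 0
tx -0 ty -0.98 tz 0.12 wx -0.74 wy 0 wz 0
tx -0 ty -0.97 tz 0.12 wx -0.74 wy 0 wz 0
tx -0 ty -0.97 tz 0.14 wx -0.74 wy 0 wz 0
tx -0 ty -0.97 tz 0.15 wx -0.74 wy 0 wz 0
tx -0 ty -0.96 tz 0.16 wx -0.74 wy -0 wz 0
tx -0 ty -0.96 tz 0.18 wx -0.74 wy -0 wz 0
tx -0 ty -0.95 tz 0.19 wx -0.74 wy -0 wz 0
```

Torque reads 0.49 N m, matching the stated 0.48 for free running. Retract and swing back to the next spoke.

step_arm:
  plan:
    - {"tx":0,"ty":-0.6,"tz":-0.1,"wx":0,"wy":0,"wz":0,"hand":0.3}
    - {"tx":0,"ty":0,"tz":-2,"wx":0,"wy":0,"wz":0,"hand":0.3}
    - {"tx":0,"ty":0,"tz":-2.5,"wx":0,"wy":0,"wz":0,"hand":0.3}
    - {"tx":0,"ty":0,"tz":-1.5,"wx":0,"wy":0,"wz":0,"hand":0.3}
    - {"tx":0,"ty":-1,"tz":0,"wx":-0.74,"wy":0,"wz":0,"hand":0.3}
    - {"tx":0,"ty":-1,"tz":0,"wx":-0.74,"wy":0,"wz":0,"hand":0.3}
    - {"tx":0,"ty":-1,"tz":0,"wx":-0.74,"wy":0,"wz":0,"hand":0.3}
    - {"tx":0,"ty":-1,"tz":0,"wx":-0.74,"wy":0,"wz":0,"hand":0.3}
    - {"tx":0,"ty":-1,"tz":0.05,"wx":-0.74,"wy":0,"wz":0,"hand":0.3}
    - {"tx":0,"ty":-1,"tz":0.05,"wx":-0.74,"wy":0,"wz":0,"hand":0.3}

```text
clock: 14.03
position: [0.4649, 0.2031, 0.1877]
ee_rot: [-2.28, -1.757, 0.277]
force: [0.6, 0.2, -0.1]
width: 0.305
```

step_arm:
  plan:
    - {"tx":0,"ty":-1,"tz":0.05,"wx":-0.74,"wy":0,"wz":0,"hand":0.3}
    - {"tx":0,"ty":-1,"tz":0.1,"wx":-0.74,"wy":0,"wz":0,"hand":0.3}
    - {"tx":0,"ty":-1,"tz":0.1,"wx":-0.74,"wy":0,"wz":0,"hand":0.3}
    - {"tx":0,"ty":-1,"tz":0.1,"wx":-0.74,"wy":0,"wz":0,"hand":0.3}
    - {"tx":0,"ty":-1,"tz":0.1,"wx":-0.74,"wy":0,"wz":0,"hand":0.3}
    - {"tx":0,"ty":-1,"tz":0.1,"wx":-0.74,"wy":0,"wz":0,"hand":0.3}
    - {"tx":0,"ty":-0.9,"tz":0.1,"wx":-0.74,"wy":0,"wz":0,"hand":0.3}
    - {"tx":0,"ty":-0.9,"tz":0.1,"wx":-0.74,"wy":0,"wz":0,"hand":0.3}
    - {"tx":0,"ty":0,"tz":0,"wx":0,"wy":0,"wz":0,"hand":0.3}
    - {"tx":0,"ty":0,"tz":0,"wx":0,"wy":0,"wz":0,"hand":0.3}

```text
clock: 14.87
position: [0.389, 0.2234, 0.184]
ee_rot: [2.287, 1.771, 0.267]
force: [0.4, -0.2, -0.7]
width: 0.297
```

```bash
python3 - <<'E'
from kin import *
rep();snap("s12");
rowsw([pz(-.763,.05,-.45,b) for b in (.06,.04,.02,0)])
E
```

```text
t 14.87 p [0.389  0.2234 0.184 ] R [[0.925, -0.239, 0.295], [0.286, -0.074, -0.955]] F [ 0.4354 -0.2318 -0.6778] T [0.0617 0.2716 0.0136] w 0.29692454120199063
arc -0.428 rho 0.1143 y 0.0008 tilt -0.300 Ft 0.16 Fr -0.82 Fy -0.11 zy 0.001
tx -0.07 ty -1.79 tz 0.9 wx -1.44 wy -0.01 wz 0.02
tx 0 ty 0 tz 2 wx 0 wy -0 wz 0
tx -0 ty 0 tz 2 wx 0 wy -0 wz 0
tx -0 ty 0 tz 2 wx 0 wy -0 wz 0
```

View pics/s12.png

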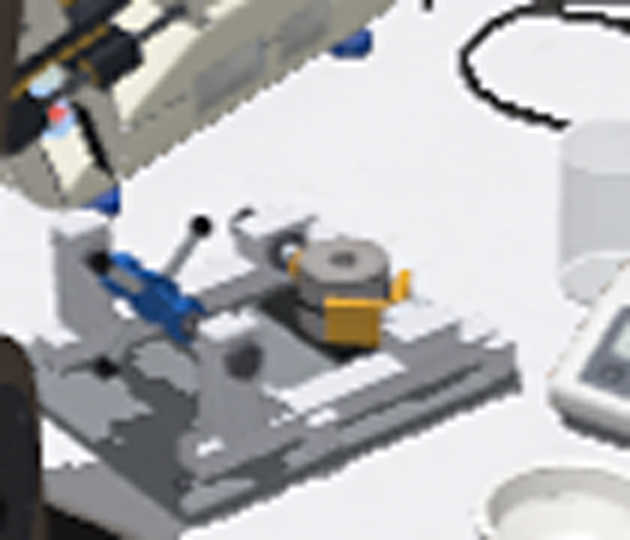

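The turned balls are now at (201,226) and (97,262), so the turnbuckle moved as expected, and the die still stands at (345,280). Finish the swing slowly.

step_arm:
  plan:
    - {"tx":0,"ty":-0.45,"tz":0.15,"wx":-0.36,"wy":0,"wz":0,"hand":0.3}
    - {"tx":0,"ty":-0.45,"tz":0.15,"wx":-0.36,"wy":0,"wz":0,"hand":0.3}
    - {"tx":0,"ty":-0.45,"tz":0.15,"wx":-0.36,"wy":0,"wz":0,"hand":0.3}
    - {"tx":0,"ty":-0.45,"tz":0.15,"wx":-0.36,"wy":0,"wz":0,"hand":0.3}
    - {"tx":0,"ty":0,"tz":0,"wx":0,"wy":0,"wz":0,"hand":0.3}
    - {"tx":0,"ty":0,"tz":0,"wx":0,"wy":0,"wz":0,"hand":0.3}
    - {"tx":0,"ty":0,"tz":0,"wx":0,"wy":0,"wz":0,"hand":0.3}
    - {"tx":0,"ty":0,"tz":0,"wx":0,"wy":0,"wz":0,"hand":0.3}
    - {"tx":0,"ty":0,"tz":0,"wx":0,"wy":0,"wz":0,"hand":0.3}
    - {"tx":0,"ty":0,"tz":0,"wx":0,"wy":0,"wz":0,"hand":0.3}

```text
clock: 15.75
position: [0.3764, 0.2261, 0.1718]
ee_rot: [2.187, 1.683, 0.386]
force: [0.3, 1.4, -0.3]
width: 0.303
```

```bash
python3 - <<'E'
from kin import *
rep();print(arm.observe()["joints"])
rowsw([pz(-.763,.05,-.45,b) for b in (.05,.025,0)])
E
```

```text
t 15.75 p [0.3764 0.2261 0.1718] R [[0.87, -0.231, 0.435], [0.421, -0.111, -0.9]] F [ 0.2759  1.3744 -0.2643] T [ 0.1411  0.3358 -0.069 ] w 0.3033322332997511
arc -0.581 rho 0.1099 y 0.0002 tilt -0.450 Ft -0.22 Fr -0.17 Fy 1.40 zy -0.000
[-0.5876  0.1881 -0.4694  2.2998  0.8336  0.7318 -1.9555]
tx -0.02 ty -0.11 tz 1.13 wx 0 wy 0 wz -0.01
tx 0 ty 0 tz 2.5 wx 0 wy 0 wz 0
tx 0 ty 0 tz 2.5 wx 0 wy 0 wz 0
```

step_arm:
  plan:
    - {"tx":0,"ty":-0.1,"tz":1,"wx":0,"wy":0,"wz":0,"hand":0.3}
    - {"tx":0,"ty":0,"tz":1.5,"wx":0,"wy":0,"wz":0,"hand":0.3}
    - {"tx":0,"ty":0,"tz":1.5,"wx":0,"wy":0,"wz":0,"hand":0.3}
    - {"tx":0,"ty":0,"tz":1.2,"wx":0,"wy":0,"wz":0,"hand":0.3}
    - {"tx":0,"ty":0,"tz":0.9,"wx":0,"wy":0,"wz":0,"hand":0.3}
    - {"tx":0,"ty":0,"tz":0,"wx":0,"wy":0,"wz":0,"hand":0.3}
    - {"tx":0,"ty":0,"tz":0,"wx":0,"wy":0,"wz":0,"hand":0.3}
    - {"tx":0,"ty":0,"tz":0,"wx":0,"wy":0,"wz":0,"hand":0.3}
    - {"tx":0,"ty":0,"tz":0,"wx":0,"wy":0,"wz":0,"hand":0.3}
    - {"tx":0,"ty":0,"tz":0,"wx":0,"wy":0,"wz":0,"hand":0.3}

```text
clock: 16.58
position: [0.4008, 0.2201, 0.1168]
ee_rot: [2.185, 1.684, 0.387]
force: [-0.4, 0.4, 0.3]
width: 0.302
```

```bash
python3 - <<'E'
from kin import *
rep()
W=[]
for k in range(1,31):
    f=k/30;W.append(pz(-.763+1.72*f,.05,-.45+1.24*f))
rowsw(W)
E
```

```text
t 16.58 p [0.4008 0.2201 0.1168] R [[0.87, -0.229, 0.436], [0.422, -0.11, -0.9]] F [-0.426   0.3991  0.2694] T [ 0.0689  0.3661 -0.0067] w 0.3022655530295377
arc -0.763 rho 0.0510 y 0.0007 tilt -0.451 Ft -0.19 Fr 0.55 Fy 0.28 zy 0.001
tx -0.07 ty 0.31 tz 0.01 wx 0.4 wy -0.01 wz 0
tx 0 ty 0.27 tz -0.07 wx 0.4 wy -0 wz 0
tx 0 ty 0.28 tz -0.08 wx 0.39 wy -0 wz 0
tx 0 ty 0.28 tz -0.06 wx 0.4 wy -0 wz 0
tx 0 ty 0.28 tz -0.07 wx 0.39 wy -0 wz 0
tx 0 ty 0.28 tz -0.05 wx 0.4 wy -0 wz 0
tx 0 ty 0.28 tz -0.06 wx 0.39 wy -0 wz 0
tx 0 ty 0.28 tz -0.05 wx 0.4 wy -0 wz 0
tx 0 ty 0.29 tz -0.04 wx 0.39 wy -0 wz 0
tx 0 ty 0.28 tz -0.04 wx 0.4 wy 0 wz 0
tx 0 ty 0.28 tz -0.04 wx 0.39 wy 0 wz 0
tx 0 ty 0.29 tz -0.03 wx 0.39 wy 0 wz 0
tx 0 ty 0.28 tz -0.02 wx 0.4 wy 0 wz 0
tx 0 ty 0.29 tz -0.03 wx 0.39 wy 0 wz 0
tx 0 ty 0.29 tz -0.01 wx 0.4 wy 0 wz 0
tx 0 ty 0.28 tz -0.02 wx 0.39 wy 0 wz 0
tx 0 ty 0.29 tz -0 wx 0.4 wy 0 wz 0
tx 0 ty 0.28 tz -0.01 wx 0.39 wy 0 wz 0
tx 0 ty 0.29 tz 0 wx 0.4 wy 0 wz 0
tx 0 ty 0.29 tz 0.01 wx 0.39 wy 0 wz 0
tx 0 ty 0.28 tz 0.01 wx 0.4 wy 0 wz 0
tx 0 ty 0.29 tz 0.01 wx 0.39 wy 0 wz 0
tx 0 ty 0.29 tz 0.02 wx 0.4 wy 0 wz 0
tx 0 ty 0.28 tz 0.03 wx 0.39 wy 0 wz 0
tx 0 ty 0.29 tz 0.03 wx 0.4 wy 0 wz 0
tx 0 ty 0.28 tz 0.03 wx 0.39 wy 0 wz 0
tx 0 ty 0.29 tz 0.04 wx 0.39 wy 0 wz 0
tx 0 ty 0.28 tz 0.04 wx 0.4 wy 0 wz 0
tx 0 ty 0.28 tz 0.04 wx 0.39 wy 0 wz 0
tx 0 ty 0.28 tz 0.06 wx 0.4 wy 0 wz 0
```

step_arm:
  plan:
    - {"tx":-0.05,"ty":0.3,"tz":0,"wx":0.4,"wy":0,"wz":0,"hand":0.3}
    - {"tx":0,"ty":0.28,"tz":-0.07,"wx":0.4,"wy":0,"wz":0,"hand":0.3}
    - {"tx":0,"ty":0.28,"tz":-0.07,"wx":0.4,"wy":0,"wz":0,"hand":0.3}
    - {"tx":0,"ty":0.28,"tz":-0.06,"wx":0.4,"wy":0,"wz":0,"hand":0.3}
    - {"tx":0,"ty":0.28,"tz":-0.06,"wx":0.4,"wy":0,"wz":0,"hand":0.3}
    - {"tx":0,"ty":0.28,"tz":-0.06,"wx":0.4,"wy":0,"wz":0,"hand":0.3}
    - {"tx":0,"ty":0.28,"tz":-0.05,"wx":0.39,"wy":0,"wz":0,"hand":0.3}
    - {"tx":0,"ty":0.28,"tz":-0.05,"wx":0.39,"wy":0,"wz":0,"hand":0.3}
    - {"tx":0,"ty":0.28,"tz":-0.04,"wx":0.39,"wy":0,"wz":0,"hand":0.3}
    - {"tx":0,"ty":0.28,"tz":-0.04,"wx":0.39,"wy":0,"wz":0,"hand":0.3}

```text
clock: 17.42
position: [0.4215, 0.2142, 0.1283]
ee_rot: [2.467, 1.908, 0.026]
force: [-15.8, 4.7, 6.3]
width: 0.301
```

```bash
python3 - <<'E'
from kin import *
rep();spoke()
E
```

```text
t 17.42 p [0.4215 0.2142 0.1283] R [[0.967, -0.251, 0.028], [0.027, -0.008, -1.0]] F [-15.8089   4.6626   6.3016] T [ 0.911   3.4384 -0.0332] w 0.3007014654872097
arc -0.276 rho 0.0502 y 0.0002 tilt -0.028 Ft -14.13 Fr 10.56 Fy 0.47 zy -0.001
spoke angle -0.465  torque 0.554 (ball arm)  Fnormal 16.29
```

```bash
python3 - <<'E'
from kin import *
p,r=pz(-.19,.05,-.037)
W=[]
for k in range(1,11):
    f=k/10;W.append(pz(-.19+.55*f,.05,-.037+.25*f))
rowsw(W,p,r)
W=[]
print()
p,r=pz(.36,.05,.213)
for k in range(1,11):
    f=k/10;W.append(pz(.36+.55*f,.05,.213+.5*f))
rowsw(W,p,r)
E
```

```text
tx -0 ty 0.27 tz -0.03 wx 0.24 wy 0 wz 0
tx -0 ty 0.28 tz -0.03 wx 0.24 wy 0 wz -0
tx -0 ty 0.27 tz -0.02 wx 0.24 wy 0 wz -0
tx -0 ty 0.28 tz -0.01 wx 0.23 wy 0 wz 0
tx -0 ty 0.27 tz 0 wx 0.24 wy 0 wz 0
tx 0 ty 0.28 tz 0.01 wx 0.24 wy 0 wz 0
tx -0 ty 0.27 tz 0.01 wx 0.24 wy 0 wz 0
tx -0 ty 0.27 tz 0.03 wx 0.24 wy 0 wz 0
tx -0 ty 0.28 tz 0.03 wx 0.24 wy 0 wz 0
tx -0 ty 0.27 tz 0.04 wx 0.24 wy 0 wz 0

tx -0 ty 0.27 tz 0.05 wx 0.48 wy -0 wz 0
tx 0 ty 0.27 tz 0.05 wx 0.47 wy 0 wz 0
tx 0 ty 0.27 tz 0.05 wx 0.48 wy 0 wz 0
tx -0 ty 0.27 tz 0.05 wx 0.48 wy -0 wz 0
tx 0 ty 0.27 tz 0.05 wx 0.48 wy -0 wz 0
tx -0 ty 0.27 tz 0.06 wx 0.47 wy -0 wz -0
tx 0 ty 0.27 tz 0.05 wx 0.48 wy 0 wz -0
tx 0 ty 0.27 tz 0.06 wx 0.48 wy -0 wz -0
tx 0 ty 0.27 tz 0.06 wx 0.48 wy -0 wz -0
tx 0 ty 0.27 tz 0.06 wx 0.47 wy -0 wz -0
```

step_arm:
  plan:
    - {"tx":0,"ty":0.27,"tz":-0.03,"wx":0.24,"wy":0,"wz":0,"hand":0.3}
    - {"tx":0,"ty":0.27,"tz":-0.03,"wx":0.24,"wy":0,"wz":0,"hand":0.3}
    - {"tx":0,"ty":0.27,"tz":-0.02,"wx":0.24,"wy":0,"wz":0,"hand":0.3}
    - {"tx":0,"ty":0.27,"tz":-0.01,"wx":0.24,"wy":0,"wz":0,"hand":0.3}
    - {"tx":0,"ty":0.27,"tz":0,"wx":0.24,"wy":0,"wz":0,"hand":0.3}
    - {"tx":0,"ty":0.27,"tz":0.01,"wx":0.24,"wy":0,"wz":0,"hand":0.3}
    - {"tx":0,"ty":0.27,"tz":0.01,"wx":0.24,"wy":0,"wz":0,"hand":0.3}
    - {"tx":0,"ty":0.27,"tz":0.03,"wx":0.24,"wy":0,"wz":0,"hand":0.3}
    - {"tx":0,"ty":0.27,"tz":0.03,"wx":0.24,"wy":0,"wz":0,"hand":0.3}
    - {"tx":0,"ty":0.27,"tz":0.04,"wx":0.24,"wy":0,"wz":0,"hand":0.3}

```text
clock: 18.25
position: [0.448, 0.2071, 0.1267]
ee_rot: [-2.342, -1.81, 0.202]
force: [-10.2, 2.5, 8.4]
width: 0.303
```

```bash
python3 - <<'E'
from kin import *
rep();spoke()
E
```

```text
t 18.25 p [0.448  0.2071 0.1267] R [[0.944, -0.246, -0.22], [-0.213, 0.055, -0.976]] F [-10.1626   2.499    8.3633] T [0.4715 2.1508 0.0998] w 0.30261268480240255
arc 0.288 rho 0.0487 y 0.0001 tilt 0.222 Ft -12.41 Fr 5.05 Fy -0.18 zy -0.001
spoke angle 0.131  torque 0.533 (ball arm)  Fnormal 12.05
```

step_arm:
  plan:
    - {"tx":0,"ty":0.27,"tz":0.05,"wx":0.48,"wy":0,"wz":0,"hand":0.3}
    - {"tx":0,"ty":0.27,"tz":0.05,"wx":0.48,"wy":0,"wz":0,"hand":0.3}
    - {"tx":0,"ty":0.27,"tz":0.05,"wx":0.48,"wy":0,"wz":0,"hand":0.3}
    - {"tx":0,"ty":0.27,"tz":0.05,"wx":0.48,"wy":0,"wz":0,"hand":0.3}
    - {"tx":0,"ty":0.27,"tz":0.05,"wx":0.48,"wy":0,"wz":0,"hand":0.3}
    - {"tx":0,"ty":0.27,"tz":0.05,"wx":0.48,"wy":0,"wz":0,"hand":0.3}
    - {"tx":0,"ty":0.27,"tz":0.05,"wx":0.48,"wy":0,"wz":0,"hand":0.3}
    - {"tx":0,"ty":0.27,"tz":0.06,"wx":0.48,"wy":0,"wz":0,"hand":0.3}
    - {"tx":0,"ty":0.27,"tz":0.06,"wx":0.48,"wy":0,"wz":0,"hand":0.3}
    - {"tx":0,"ty":0.27,"tz":0.06,"wx":0.48,"wy":0,"wz":0,"hand":0.3}

```text
clock: 19.08
position: [0.4708, 0.2014, 0.1119]
ee_rot: [-1.983, -1.533, 0.579]
force: [-5.9, 0.8, 10.6]
width: 0.3
```

```bash
python3 - <<'E'
from kin import *
rep();spoke();print(arm.observe()["joints"]);snap("s13")
E
```

```text
t 19.08 p [0.4708 0.2014 0.1119] R [[0.725, -0.188, -0.663], [-0.641, 0.168, -0.749]] F [-5.9308  0.7813 10.6406] T [0.2103 1.586  0.1302] w 0.3000928539455644
arc 0.862 rho 0.0491 y 0.0004 tilt 0.725 Ft -11.94 Fr 2.42 Fy -0.76 zy -0.001
spoke angle 0.713  torque 0.532 (ball arm)  Fnormal 11.50
[ 0.104   0.8922 -0.6666  1.497   0.0271  1.4459 -0.7712]
```

View pics/s13.png

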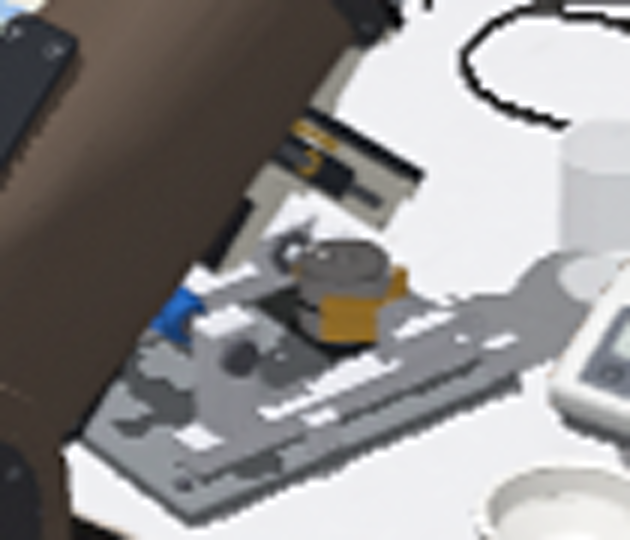

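The V jaw has moved toward the die, and the die still stands. Angle is now about 2.28 rad. A little further, then retract and swing.

step_arm:
  plan:
    - {"tx":0,"ty":0.25,"tz":0.06,"wx":0.3,"wy":0,"wz":0,"hand":0.3}
    - {"tx":0,"ty":0.25,"tz":0.06,"wx":0.2,"wy":0,"wz":0,"hand":0.3}
    - {"tx":0,"ty":-0.6,"tz":-0.2,"wx":0,"wy":0,"wz":0,"hand":0.3}
    - {"tx":0,"ty":-0.1,"tz":-2,"wx":0,"wy":0,"wz":0,"hand":0.3}
    - {"tx":0,"ty":0,"tz":-2.5,"wx":0,"wy":0,"wz":0,"hand":0.3}
    - {"tx":0,"ty":0,"tz":-1.5,"wx":0,"wy":0,"wz":0,"hand":0.3}
    - {"tx":0,"ty":-1,"tz":0,"wx":-0.74,"wy":0,"wz":0,"hand":0.3}
    - {"tx":0,"ty":-1,"tz":0,"wx":-0.74,"wy":0,"wz":0,"hand":0.3}
    - {"tx":0,"ty":-1,"tz":0,"wx":-0.74,"wy":0,"wz":0,"hand":0.3}
    - {"tx":0,"ty":-1,"tz":0,"wx":-0.74,"wy":0,"wz":0,"hand":0.3}

```text
clock: 19.97
position: [0.4817, 0.1983, 0.1802]
ee_rot: [-2.181, -1.682, 0.388]
force: [-0.5, -0.1, -0.9]
width: 0.3
```

step_arm:
  plan:
    - {"tx":0,"ty":-1,"tz":0.05,"wx":-0.74,"wy":0,"wz":0,"hand":0.3}
    - {"tx":0,"ty":-1,"tz":0.05,"wx":-0.74,"wy":0,"wz":0,"hand":0.3}
    - {"tx":0,"ty":-1,"tz":0.05,"wx":-0.74,"wy":0,"wz":0,"hand":0.3}
    - {"tx":0,"ty":-1,"tz":0.1,"wx":-0.74,"wy":0,"wz":0,"hand":0.3}
    - {"tx":0,"ty":-1,"tz":0.1,"wx":-0.74,"wy":0,"wz":0,"hand":0.3}
    - {"tx":0,"ty":-1,"tz":0.1,"wx":-0.74,"wy":0,"wz":0,"hand":0.3}
    - {"tx":0,"ty":-1,"tz":0.1,"wx":-0.74,"wy":0,"wz":0,"hand":0.3}
    - {"tx":0,"ty":-0.8,"tz":0.1,"wx":-0.6,"wy":0,"wz":0,"hand":0.3}
    - {"tx":0,"ty":-0.8,"tz":0.1,"wx":-0.5,"wy":0,"wz":0,"hand":0.3}
    - {"tx":0,"ty":-0.8,"tz":0.1,"wx":-0.5,"wy":0,"wz":0,"hand":0.3}

```text
clock: 20.8
position: [0.3923, 0.2218, 0.1843]
ee_rot: [2.322, 1.792, 0.232]
force: [-0.1, -0.7, 0.0]
width: 0.3
```

```bash
python3 - <<'E'
from kin import *
rep();snap("s14")
E
```

```text
t 20.8 p [0.3923 0.2218 0.1843] R [[0.936, -0.246, 0.251], [0.244, -0.061, -0.968]] F [-0.06   -0.7489  0.009 ] T [0.0582 0.1662 0.0187] w 0.3003890939270276
arc -0.398 rho 0.1132 y 0.0001 tilt -0.254 Ft 0.13 Fr -0.04 Fy -0.74 zy 0.003
```

View pics/s14.png

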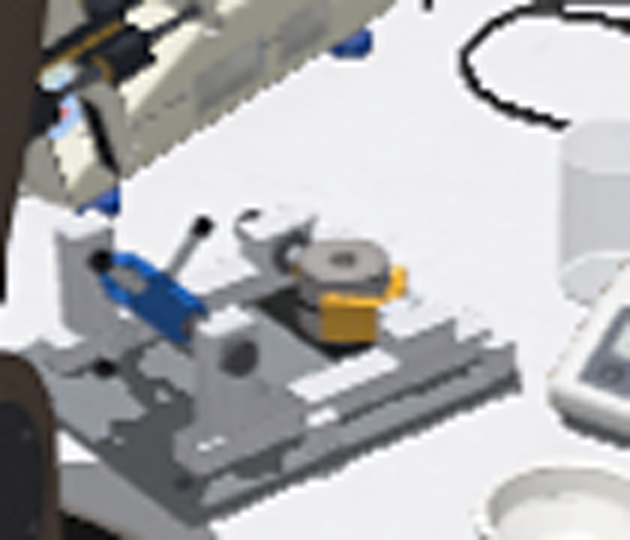

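Balls at (203,226) and (99,261), almost the same as after the first stroke, so about one quarter turn was added. The V is now nearly at the die, which is still upright.

```bash
python3 - <<'E'
from kin import *
from scipy.optimize import least_squares
for nm,o in (("s12",[(201,226),(97,262),(105,368)]),("s14",[(203,226),(99,261),(105,368)])):
    ob=np.array(o)/6+[245,200]-.42
    def f(a):
        X=[[-.0645+.0465*np.sin(t),.0043,.08+.0465*np.cos(t)] for t in (a[0],a[0]-np.pi/2,a[0]+np.pi)]
        return (proj("scene",tow(X))-ob).ravel()
    r=least_squares(f,[.8]);print(nm,r.x,r.fun)
rowsw([pz(-.763,.05,-.45,b) for b in (.06,.0)])
E
```

```text
s12 [0.7901] [-0.0628 -0.1062  0.5595  0.1757  0.2001 -0.102 ]
s14 [0.8077] [-0.2475 -0.0051  0.3685  0.1316  0.046  -0.1958]
tx 0.01 ty -1.69 tz 0.93 wx -1.85 wy -0.03 wz 0.04
tx -0 ty -0 tz 6 wx -0 wy 0 wz -0
```

step_arm:
  plan:
    - {"tx":0,"ty":-0.35,"tz":0.15,"wx":-0.35,"wy":0,"wz":0,"hand":0.3}
    - {"tx":0,"ty":-0.35,"tz":0.15,"wx":-0.35,"wy":0,"wz":0,"hand":0.3}
    - {"tx":0,"ty":-0.35,"tz":0.15,"wx":-0.35,"wy":0,"wz":0,"hand":0.3}
    - {"tx":0,"ty":0,"tz":0,"wx":0,"wy":0,"wz":0,"hand":0.3}
    - {"tx":0,"ty":0,"tz":0,"wx":0,"wy":0,"wz":0,"hand":0.3}
    - {"tx":0,"ty":0,"tz":0,"wx":0,"wy":0,"wz":0,"hand":0.3}
    - {"tx":0,"ty":0,"tz":0,"wx":0,"wy":0,"wz":0,"hand":0.3}
    - {"tx":0,"ty":0,"tz":0,"wx":0,"wy":0,"wz":0,"hand":0.3}
    - {"tx":0,"ty":0,"tz":0,"wx":0,"wy":0,"wz":0,"hand":0.3}
    - {"tx":0,"ty":0,"tz":0,"wx":0,"wy":0,"wz":0,"hand":0.3}

```text
clock: 21.68
position: [0.3846, 0.2234, 0.1759]
ee_rot: [2.25, 1.733, 0.315]
force: [-0.2, -0.4, 0.8]
width: 0.298
```

```bash
python3 - <<'E'
from kin import *
rep()
rowsw([pz(-.763,.05,-.45,b) for b in (.06,.03,0)])
E
```

```text
t 21.68 p [0.3846 0.2234 0.1759] R [[0.905, -0.239, 0.351], [0.34, -0.09, -0.936]] F [-0.1649 -0.4431  0.7858] T [0.088  0.3461 0.0322] w 0.2979928413115248
arc -0.494 rho 0.1090 y -0.0003 tilt -0.359 Ft 0.33 Fr 0.71 Fy -0.47 zy 0.000
tx 0.03 ty -1.04 tz 0.22 wx -0.87 wy 0 wz -0
tx -0 ty -0 tz 3 wx -0 wy 0 wz -0
tx -0 ty -0 tz 3 wx -0 wy 0 wz -0
```

step_arm:
  plan:
    - {"tx":0.03,"ty":-0.35,"tz":0.07,"wx":-0.29,"wy":0,"wz":0,"hand":0.3}
    - {"tx":0,"ty":-0.35,"tz":0.07,"wx":-0.29,"wy":0,"wz":0,"hand":0.3}
    - {"tx":0,"ty":-0.35,"tz":0.07,"wx":-0.29,"wy":0,"wz":0,"hand":0.3}
    - {"tx":0,"ty":0,"tz":1.2,"wx":0,"wy":0,"wz":0,"hand":0.3}
    - {"tx":0,"ty":0,"tz":1.8,"wx":0,"wy":0,"wz":0,"hand":0.3}
    - {"tx":0,"ty":0,"tz":1.8,"wx":0,"wy":0,"wz":0,"hand":0.3}
    - {"tx":0,"ty":0,"tz":1.2,"wx":0,"wy":0,"wz":0,"hand":0.3}
    - {"tx":0,"ty":0,"tz":0,"wx":0,"wy":0,"wz":0,"hand":0.3}
    - {"tx":0,"ty":0,"tz":0,"wx":0,"wy":0,"wz":0,"hand":0.3}
    - {"tx":0,"ty":0,"tz":0,"wx":0,"wy":0,"wz":0,"hand":0.3}

```text
clock: 22.52
position: [0.401, 0.2198, 0.1164]
ee_rot: [2.185, 1.685, 0.386]
force: [-0.1, 0.2, -0.4]
width: 0.3
```

```bash
python3 - <<'E'
from kin import *
rep()
W=[];p,r=pz(-.763,.05,-.45)
for k in range(1,11):
    f=k/10;W.append(pz(-.763+.45*f,.05,-.45+.25*f))
for k in range(1,11):
    f=k/10;W.append(pz(-.313+.4*f,.05,-.2+.3*f))
p,r=rowsw(W,p,r)
E
```

```text
t 22.52 p [0.401  0.2198 0.1164] R [[0.871, -0.229, 0.435], [0.421, -0.111, -0.9]] F [-0.0596  0.2274 -0.4453] T [0.1544 0.4201 0.0312] w 0.30037345908347335
arc -0.765 rho 0.0505 y 0.0004 tilt -0.450 Ft -0.39 Fr -0.24 Fy 0.20 zy 0.001
tx 0 ty 0.22 tz -0.06 wx 0.24 wy 0 wz -0
tx -0 ty 0.21 tz -0.06 wx 0.24 wy -0 wz 0
tx -0 ty 0.22 tz -0.06 wx 0.24 wy -0 wz 0
tx 0 ty 0.22 tz -0.05 wx 0.23 wy -0 wz 0
tx -0 ty 0.22 tz -0.05 wx 0.24 wy -0 wz 0
tx -0 ty 0.22 tz -0.04 wx 0.24 wy -0 wz 0
tx -0 ty 0.22 tz -0.04 wx 0.24 wy -0 wz 0
tx -0 ty 0.22 tz -0.03 wx 0.24 wy -0 wz 0
tx -0 ty 0.23 tz -0.03 wx 0.24 wy -0 wz 0
tx -0 ty 0.22 tz -0.03 wx 0.24 wy -0 wz 0
tx -0 ty 0.2 tz -0.02 wx 0.28 wy -0 wz 0
tx -0 ty 0.2 tz -0.01 wx 0.29 wy -0 wz 0
tx -0 ty 0.2 tz -0.02 wx 0.29 wy -0 wz 0
tx -0 ty 0.2 tz -0.01 wx 0.28 wy -0 wz 0
tx -0 ty 0.2 tz -0.01 wx 0.29 wy -0 wz 0
tx -0 ty 0.2 tz -0.01 wx 0.29 wy 0 wz 0
tx -0 ty 0.2 tz -0.01 wx 0.28 wy 0 wz 0
tx -0 ty 0.2 tz 0 wx 0.29 wy 0 wz 0
tx -0 ty 0.2 tz -0 wx 0.29 wy 0 wz 0
tx -0 ty 0.2 tz -0 wx 0.28 wy 0 wz 0
```

step_arm:
  plan:
    - {"tx":0,"ty":0.22,"tz":-0.06,"wx":0.24,"wy":0,"wz":0,"hand":0.3}
    - {"tx":0,"ty":0.22,"tz":-0.06,"wx":0.24,"wy":0,"wz":0,"hand":0.3}
    - {"tx":0,"ty":0.22,"tz":-0.06,"wx":0.24,"wy":0,"wz":0,"hand":0.3}
    - {"tx":0,"ty":0.22,"tz":-0.05,"wx":0.24,"wy":0,"wz":0,"hand":0.3}
    - {"tx":0,"ty":0.22,"tz":-0.05,"wx":0.24,"wy":0,"wz":0,"hand":0.3}
    - {"tx":0,"ty":0.22,"tz":-0.04,"wx":0.24,"wy":0,"wz":0,"hand":0.3}
    - {"tx":0,"ty":0.22,"tz":-0.04,"wx":0.24,"wy":0,"wz":0,"hand":0.3}
    - {"tx":0,"ty":0.22,"tz":-0.03,"wx":0.24,"wy":0,"wz":0,"hand":0.3}
    - {"tx":0,"ty":0.22,"tz":-0.03,"wx":0.24,"wy":0,"wz":0,"hand":0.3}
    - {"tx":0,"ty":0.22,"tz":-0.03,"wx":0.24,"wy":0,"wz":0,"hand":0.3}

```text
clock: 23.35
position: [0.4163, 0.2161, 0.1275]
ee_rot: [2.36, 1.825, 0.178]
force: [-15.5, 3.2, 1.9]
width: 0.302
```

```bash
python3 - <<'E'
from kin import *
rep();spoke()
E
```

```text
t 23.35 p [0.4163 0.2161 0.1275] R [[0.95, -0.247, 0.193], [0.187, -0.048, -0.981]] F [-15.4852   3.1746   1.9483] T [ 0.9182  3.3337 -0.0093] w 0.3017166229255011
arc -0.384 rho 0.0513 y 0.0007 tilt -0.194 Ft -13.90 Fr 7.72 Fy -0.88 zy 0.001
spoke angle -0.570  torque 0.569 (ball arm)  Fnormal 15.11
```

step_arm:
  plan:
    - {"tx":0,"ty":0.2,"tz":-0.02,"wx":0.28,"wy":0,"wz":0,"hand":0.3}
    - {"tx":0,"ty":0.2,"tz":-0.02,"wx":0.28,"wy":0,"wz":0,"hand":0.3}
    - {"tx":0,"ty":0.2,"tz":-0.01,"wx":0.28,"wy":0,"wz":0,"hand":0.3}
    - {"tx":0,"ty":0.2,"tz":-0.01,"wx":0.28,"wy":0,"wz":0,"hand":0.3}
    - {"tx":0,"ty":0.2,"tz":-0.01,"wx":0.29,"wy":0,"wz":0,"hand":0.3}
    - {"tx":0,"ty":0.2,"tz":-0.01,"wx":0.29,"wy":0,"wz":0,"hand":0.3}
    - {"tx":0,"ty":0.2,"tz":-0.01,"wx":0.29,"wy":0,"wz":0,"hand":0.3}
    - {"tx":0,"ty":0.2,"tz":0,"wx":0.29,"wy":0,"wz":0,"hand":0.3}
    - {"tx":0,"ty":0.2,"tz":0,"wx":0.29,"wy":0,"wz":0,"hand":0.3}
    - {"tx":0,"ty":0.2,"tz":0,"wx":0.29,"wy":0,"wz":0,"hand":0.3}

```text
clock: 24.18
position: [0.4339, 0.2115, 0.1307]
ee_rot: [-2.416, -1.87, 0.102]
force: [-16.6, 3.3, 9.6]
width: 0.297
```

```bash
python3 - <<'E'
from kin import *
rep();spoke();snap("s15")
E
```

```text
t 24.18 p [0.4339 0.2115 0.1307] R [[0.962, -0.249, -0.108], [-0.105, 0.026, -0.994]] F [-16.6198   3.3178   9.587 ] T [0.6768 3.5509 0.0232] w 0.29697206130315973
arc -0.019 rho 0.0507 y 0.0007 tilt 0.108 Ft -16.73 Fr 9.91 Fy -1.03 zy -0.001
spoke angle -0.189  torque 0.689 (ball arm)  Fnormal 17.85
```

View pics/s15.png

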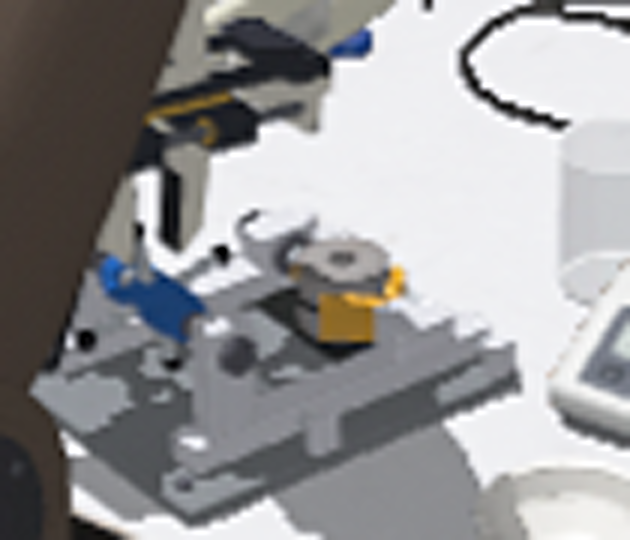

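Torque is clearly rising (about 0.62 after correcting for ball friction), which suggests contact at about 2.45 rad. The picture shows the V against the die (345,300). I'll refine the torque estimate, then take smaller steps.

```bash
cat >> kin.py <<'E'
def spoke2():
    s=arm.observe();v=tov([s["position"]])[0]-HUBV;z=Ro.from_euler('z',-YAW).apply(Ro.from_rotvec(s["ee_rot"]).as_matrix()[:,2])
    a=np.arctan2(-z[0],-z[2]);half=s["width"]*.046;yd=np.array([np.cos(a),-np.sin(a)])
    b=np.array([v[0],v[2]])-(half-.0065)*yd;u=np.array([np.sin(a),np.cos(a)]);t=-(b@u)+np.sqrt((b@u)**2-b@b+.0465**2);c=b+t*u
    ph=np.arctan2(*c);F=Ro.from_euler('z',-YAW).apply(s["force"]);k=c-.0065*yd
    print("spoke %.3f torque at contact %.3f  N %.2f fric %.2f"%(ph,-(k[1]*F[0]-k[0]*F[2]),-F[[0,2]]@yd,F[[0,2]]@u))
E
python3 - <<'E'
from kin import *
spoke2()
p,r=pz(.087,.05,.1);rowsw([pz(.087+.03*k,.05,.1+.02*k) for k in range(1,11)],p,r)
E
```

```text
spoke -0.154 torque at contact 0.508  N 13.42 fric 5.06
tx -0 ty 0.15 tz 0 wx 0.19 wy 0 wz -0
tx -0 ty 0.15 tz 0 wx 0.19 wy 0 wz -0
tx -0 ty 0.15 tz 0.01 wx 0.19 wy 0 wz -0
tx 0 ty 0.15 tz 0 wx 0.19 wy 0 wz 0
tx 0 ty 0.15 tz 0.01 wx 0.19 wy 0 wz 0
tx 0 ty 0.15 tz 0 wx 0.2 wy 0 wz 0
tx -0 ty 0.15 tz 0.01 wx 0.19 wy 0 wz 0
tx 0 ty 0.15 tz 0.01 wx 0.19 wy 0 wz 0
tx -0 ty 0.15 tz 0.02 wx 0.19 wy 0 wz 0
tx -0 ty 0.15 tz 0.01 wx 0.19 wy 0 wz 0
```

step_arm:
  plan:
    - {"tx":0,"ty":0.15,"tz":0,"wx":0.19,"wy":0,"wz":0,"hand":0.3}
    - {"tx":0,"ty":0.15,"tz":0,"wx":0.19,"wy":0,"wz":0,"hand":0.3}
    - {"tx":0,"ty":0.15,"tz":0,"wx":0.19,"wy":0,"wz":0,"hand":0.3}
    - {"tx":0,"ty":0.15,"tz":0.01,"wx":0.19,"wy":0,"wz":0,"hand":0.3}
    - {"tx":0,"ty":0.15,"tz":0.01,"wx":0.19,"wy":0,"wz":0,"hand":0.3}
    - {"tx":0,"ty":0.15,"tz":0.01,"wx":0.19,"wy":0,"wz":0,"hand":0.3}
    - {"tx":0,"ty":0.15,"tz":0.01,"wx":0.19,"wy":0,"wz":0,"hand":0.3}
    - {"tx":0,"ty":0.15,"tz":0.01,"wx":0.19,"wy":0,"wz":0,"hand":0.3}
    - {"tx":0,"ty":0.15,"tz":0.01,"wx":0.19,"wy":0,"wz":0,"hand":0.3}
    - {"tx":0,"ty":0.15,"tz":0.01,"wx":0.19,"wy":0,"wz":0,"hand":0.3}

```text
clock: 25.07
position: [0.4484, 0.2081, 0.1282]
ee_rot: [-2.282, -1.767, 0.273]
force: [-15.0, 1.1, 14.7]
width: 0.301
```

```bash
python3 - <<'E'
from kin import *
rep();spoke2()
E
```

```text
t 25.07 p [0.4484 0.2081 0.1282] R [[0.923, -0.239, -0.302], [-0.292, 0.076, -0.953]] F [-15.0262   1.0702  14.6643] T [0.5978 3.4413 0.1069] w 0.3010473638400084
arc 0.280 rho 0.0502 y 0.0011 tilt 0.307 Ft -18.28 Fr 10.00 Fy -2.80 zy -0.001
spoke 0.119 torque at contact 0.703  N 18.54 fric 9.51
```

Running normal force is 18.5 N, against 12.0 N at the same spoke position while free (×1.54). The three torque points have a slope of 0.27 N m/rad, as expected for the grip spring, giving an estimate of 35–44 N. One tiny extra bit (~0.08 rad), then back off.

step_arm:
  plan:
    - {"tx":0,"ty":0.13,"tz":0.01,"wx":0.17,"wy":0,"wz":0,"hand":0.3}
    - {"tx":0,"ty":0.13,"tz":0.01,"wx":0.17,"wy":0,"wz":0,"hand":0.3}
    - {"tx":0,"ty":-0.4,"tz":0,"wx":0,"wy":0,"wz":0,"hand":0.3}
    - {"tx":0,"ty":-0.4,"tz":0,"wx":0,"wy":0,"wz":0,"hand":0.3}
    - {"tx":0,"ty":-0.3,"tz":0,"wx":0,"wy":0,"wz":0,"hand":0.3}
    - {"tx":0,"ty":0,"tz":0,"wx":0,"wy":0,"wz":0,"hand":0.3}
    - {"tx":0,"ty":0,"tz":0,"wx":0,"wy":0,"wz":0,"hand":0.3}
    - {"tx":0,"ty":0,"tz":0,"wx":0,"wy":0,"wz":0,"hand":0.3}
    - {"tx":0,"ty":0,"tz":0,"wx":0,"wy":0,"wz":0,"hand":0.3}
    - {"tx":0,"ty":0,"tz":0,"wx":0,"wy":0,"wz":0,"hand":0.3}

```text
clock: 25.9
position: [0.4452, 0.2078, 0.1287]
ee_rot: [-2.267, -1.746, 0.295]
force: [-0.4, -0.3, 0.3]
width: 0.298
```

```bash
python3 - <<'E'
from kin import *
rep();spoke2()
E
```

```text
t 25.9 p [0.4452 0.2078 0.1287] R [[0.913, -0.241, -0.329], [-0.318, 0.084, -0.944]] F [-0.4094 -0.3499  0.2876] T [-0.1339 -0.4393  0.0224] w 0.2977146048168306
arc 0.221 rho 0.0499 y 0.0000 tilt 0.335 Ft -0.36 Fr 0.21 Fy -0.44 zy -0.000
spoke 0.054 torque at contact 0.014  N 0.38 fric 0.17
```

Free of contact now. Retract straight up along the tool and have a look.

step_arm:
  plan:
    - {"tx":0,"ty":0,"tz":-1,"wx":0,"wy":0,"wz":0,"hand":0.3}
    - {"tx":0,"ty":0,"tz":-2,"wx":0,"wy":0,"wz":0,"hand":0.3}
    - {"tx":0,"ty":0,"tz":-3,"wx":0,"wy":0,"wz":0,"hand":0.3}
    - {"tx":0,"ty":0,"tz":-3,"wx":0,"wy":0,"wz":0,"hand":0.3}
    - {"tx":0,"ty":0,"tz":-3,"wx":0,"wy":0,"wz":0,"hand":0.3}
    - {"tx":0,"ty":0,"tz":-2,"wx":0,"wy":0,"wz":0,"hand":0.3}
    - {"tx":0,"ty":0,"tz":-1,"wx":0,"wy":0,"wz":0,"hand":0.3}
    - {"tx":0,"ty":0,"tz":0,"wx":0,"wy":0,"wz":0,"hand":0.3}
    - {"tx":0,"ty":0,"tz":0,"wx":0,"wy":0,"wz":0,"hand":0.3}
    - {"tx":0,"ty":0,"tz":0,"wx":0,"wy":0,"wz":0,"hand":0.3}

```text
clock: 26.73
position: [0.4919, 0.1951, 0.2691]
ee_rot: [-2.265, -1.747, 0.299]
force: [0.1, -0.2, -0.3]
width: 0.305
```

```bash
python3 - <<'E'
from kin import *
rep();snap("s16")
from scipy.optimize import least_squares
im=np.load("pics/s16i.npy");d=np.load("pics/s16d.npy");P=cloud("scene",d)
w=tov(P[230:270,285:320].reshape(-1,3));m=(w[:,2]>.053)&(w[:,2]<.061)&(abs(w[:,0]-.065)<.04);print("die top pts",m.sum(),w[m].mean(0),w[m].min(0),w[m].max(0))
E
```

```text
t 26.73 p [0.4919 0.1951 0.2691] R [[0.913, -0.24, -0.331], [-0.32, 0.083, -0.944]] F [ 0.0961 -0.1532 -0.2742] T [-0.1035 -0.4969 -0.0293] w 0.3048328596060374
arc 0.304 rho 0.1982 y -0.0003 tilt 0.337 Ft 0.21 Fr -0.22 Fy -0.12 zy -0.002
die top pts 120 [0.0601 0.0082 0.0559] [ 0.0315 -0.0785  0.053 ] [0.0893 0.0833 0.0608]
```

View pics/s16.png

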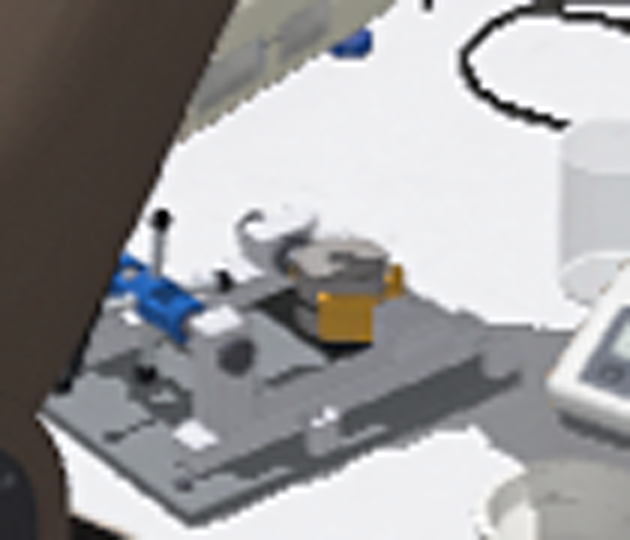

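The top ball is back at (162,218), so the angle is about 3.3 rad, and the die is upright between V and pad (345,290). I'll move the arm aside for an unobstructed top view as a cross-check of the grip.

step_arm:
  plan:
    - {"tx":-2,"ty":0,"tz":-1,"wx":-0.3,"wy":0,"wz":0,"hand":0.3}
    - {"tx":-4,"ty":0,"tz":0,"wx":-0.3,"wy":0,"wz":0,"hand":0.3}
    - {"tx":-4,"ty":0,"tz":0,"wx":-0.3,"wy":0,"wz":0,"hand":0.3}
    - {"tx":-4,"ty":0,"tz":0,"wx":-0.3,"wy":0,"wz":0,"hand":0.3}
    - {"tx":-4,"ty":0,"tz":0,"wx":-0.3,"wy":0,"wz":0,"hand":0.3}
    - {"tx":-4,"ty":0,"tz":0,"wx":-0.3,"wy":0,"wz":0,"hand":0.3}
    - {"tx":-4,"ty":0,"tz":0,"wx":-0.3,"wy":0,"wz":0,"hand":0.3}
    - {"tx":-4,"ty":0,"tz":0,"wx":-0.3,"wy":0,"wz":0,"hand":0.3}
    - {"tx":-3,"ty":0,"tz":0,"wx":0,"wy":0,"wz":0,"hand":0.3}
    - {"tx":-2,"ty":0,"tz":0,"wx":0,"wy":0,"wz":0,"hand":0.3}

```text
clock: 27.62
position: [0.4043, -0.1472, 0.2789]
ee_rot: [-2.438, -1.872, 0.082]
force: [-0.6, 0.4, 0.6]
width: 0.301
```

```bash
python3 - <<'E'
from kin import *
rep();snap("s17");snap("t17","top",(215,305,255,345),6.6)
E
```

```text
t 27.62 p [ 0.4043 -0.1472  0.2789] R [[0.963, -0.257, -0.086], [-0.083, 0.02, -0.996]] F [-0.5666  0.353   0.621 ] T [-0.0616 -0.17   -0.0026] w 0.3010175162041231
arc 0.302 rho 0.2083 y -0.3536 tilt 0.086 Ft -0.79 Fr 0.40 Fy 0.20 zy -0.001
```

View pics/t17.png

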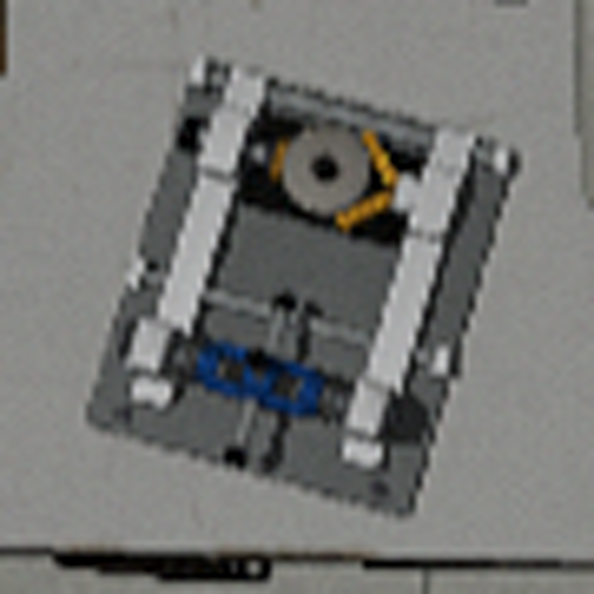

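View pics/s17.png

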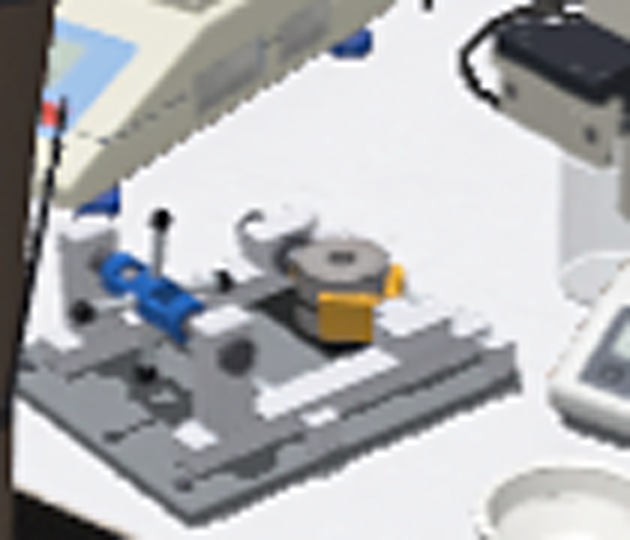

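Top view: the pad at (278,160) touches the die (325,168) on the left and the V holds it on the right. The pad has moved less than its jaw, meaning its spring is compressed. I'll quantify that from the two top pictures.

```bash
python3 - <<'E'
from kin import *
a=np.load("pics/top0i.npy");b=np.load("pics/t17i.npy")
def cen(im,box,z):
    r0,r1,c0,c1=box;s=im[r0:r1,c0:c1].astype(float);w=np.clip(s[...,0]-s[...,2]-25,0,None)
    v,u=np.mgrid[r0:r1,c0:c1];uv=[(w*u).sum()/w.sum(),(w*v).sum()/w.sum()];return tov(onz("top",[uv],z))[0],w.sum()
for nm,im in(("before",a),("now",b)):
    print(nm,"pad",cen(im,(232,245,292,301),.045),"V",cen(im,(232,252,304,320),.045))
# jaw blocks: phase correlation of left/right beams
for nm,bx in(("left",(222,280,275,292)),("right",(232,290,309,330))):
    r0,r1,c0,c1=bx;g=[cv2.cvtColor(x,cv2.COLOR_RGB2GRAY)[r0:r1,c0:c1].astype(np.float32) for x in(a,b)]
    print(nm,cv2.phaseCorrelate(g[0],g[1],cv2.createHanningWindow((c1-c0,r1-r0),cv2.CV_32F)))
# die centre: bore/top
print("die",tov(onz("top",[np.array([325,168])/6.6+[255,215]-.42],.057)))
s=arm.observe();print(s["clock"])
E
```

```text
before pad (array([0.0645, 0.0349, 0.045 ]), np.float64(628.0)) V (array([ 0.0649, -0.0329,  0.045 ]), np.float64(3594.0))
now pad (array([0.064 , 0.0312, 0.045 ]), np.float64(482.0)) V (array([ 0.0641, -0.0257,  0.045 ]), np.float64(3565.0))
left ((1.6500392995089497, 0.8241715962871758), 0.9106387383408017)
right ((-1.2779551402566245, -0.34468890413305076), 0.8214596622520023)
die [[0.065  0.0022 0.057 ]]
27.7167
```

The V jaw moved about 7.5 mm but the pad only about 3.7 mm, so the pad spring is compressed by roughly 4 mm, about 40 N. That agrees with the torque reading. Handing in.

```bash
python3 - <<'E'
from kin import *
s=st();print(s["dq"]);print(arm.sign_off())
E
```

```text
t 27.72 p [ 0.4047 -0.1476  0.2787] R [[0.962, -0.26, -0.086], [-0.084, 0.021, -0.996]] F [ 0.1836  0.6713 -0.0596] T [-0.0133 -0.2212 -0.0058] w 0.3004417562090673
[-0.0521  0.0051 -0.0601 -0.0051 -0.0231 -0.0039 -0.0582]
the job is handed in; nothing more can be done
None
```

I stood the die on the rubber rest and let go of it. I then turned the turnbuckle from about 0.17 rad to an estimated 3.3 rad, in three strokes with the fingers either side of a spoke. The job is handed in at 27.7 s, with the gripper moved clear of the vice; sign-off reported no verdict.

**Effort:** The last running push measured 18.5 N, against 12.0 N at the same spoke position when free (×1.54). I turned only slightly further before backing off. Torque was about 0.70 N m against about 0.49 free.

**Grip:** Torque rose about 0.27 N m per rad, which matches the grip rate in your description. That puts the grip at about 35–45 N per jaw. Top pictures before and after show the V jaw moved about 7–8 mm but the pad only about 3.7 mm. The pad spring is therefore compressed by about 4 mm, or roughly 40 N.

**Die position:** It stands upright, within about 1 mm in x and 2 mm in y of where I estimated the rest's centre. I saw no bystander move, though I did not measure them at the end.

**Disagreement:** My early camera estimate of the pad's gap (about 9.5 mm) would have put first contact near 3.2 rad. The felt contact was at about 2.45 rad. I trusted the felt effort, and the final top picture supports it.

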